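Load a glaze test tile into the sprung holder

ROBOT

A 6-joint arm with a two-finger parallel gripper is mounted at the origin on a cart in front of the work surface, level with it; the furniture and walls round the work are solid. World frame = base frame: x ahead of the robot, y to its left, z up, the work surface at z = 0. Lengths are in m, angles in rad, forces in N, time in s.
With the tool pointing down it reaches from about 0.275 to 0.975 m from the base axis. Payload 8.4 kg.
Tool frame: the origin (TCP) lies midway between the tips of the shut fingers; the grasp point (between the pads) lies 19 mm behind it; z points along the fingers, x is the direction in which the jaws open and shut, and the axes are right-handed (so a half turn about z gives the same grasp; the last joint's range is limited). The gripper opens to 92 mm and grips with 3 to 60 N. Pads are 20 mm wide; open, the fingers measure 128 mm over their backs; the gripper's body (75 mm by 189 mm) begins 69 mm behind the grasp point.
Start: joints at [1.128, 0.353, 1.633, -0, 1.155, -0.002], TCP at [0.267, 0.565, 0.215] pointing down, gripper open.
Joint ranges: [-2.63, 2.63], [-0.92, 2.1], [0.06, 2.66], [-1.3, 4.44], [0, 2.69], [-3.02, 3.02]. Speed limits (rad/s): [2.22, 2.22, 2.79, 3.14, 3.14, 3.14].

INTERFACE

Orientations are given as [roll, pitch, yaw] about the fixed x, y, z axes, in that order (R = Rz(yaw) Ry(pitch) Rx(roll)).
In Python, from workcell import get_obs, grab_frame, job_done gives the robot as it stands.
- The arm moves only by the shell command python3 -m creep 'ROWS'. ROWS is JSON, a list of rows, each an object of numbers: "dx", "dy", "dz": the shift along the tool's x, y, z in mm; "turn": the turn about the tool's z in degrees; "jaw": the opening, from 0 (shut) to 1 (fully open). A call has 1 to 20 rows; each row shifts and turns the commanded pose from where the row before left it, along the tool's axes as they then stand; what a row does not reach is not made up. A row lasts 1/10 s, in which the tool goes at most 50 mm and 8.59 degrees, less where a joint would pass 70% of its speed; a pose out of reach is approached as far as the arm can. A call with a gripper value outside its range is refused whole. The fingers move at their own pace and stop on an object; the grip force is fixed at half the most. Time passes only in rows, so rows that do not move let the fingers close. It gives the time, the measured TCP pose, the force and the opening at its end, in the units of the state.
- get_obs(): the state, without advancing time (a new reading comes with each control period).
- grab_frame(name): name is "scene" or "top" or "wrist"; returns a dict with "frame" (384x512x3 uint8, red, green, blue), "depth" (384x512 float32, m along the optical axis (not along the pixel's ray), 0 where there is no reading), "K" (3x3 intrinsics, pixels), "dist" ([k1, k2, p1, p2, k3] as OpenCV has them; the pictures are not rectified), "rvec" (rotation vector, rad) and "tvec" (3), from world to camera coordinates, as OpenCV has them; the wrist camera has in their place "tool_from_camera" (4x4, takes a point from camera to tool coordinates, whose origin is the TCP and whose axes are the tool frame's). Camera axes: x right, y down, z forward; pixel columns grow to the right and rows downward; lengths in m; the calibration is good to about 2 mm. A picture is of the moment at which its call begins: read the wrist's pose just before it.
- job_done(): hands the job in, once; it reports no verdict.
The state is a dict: "time_s": time; "joint_positions": joint angles; "joint_velocities": joint speeds; "effort": joint torques, N m; "eef_pos": TCP position; "orientation": TCP orientation; "force": force on the tool from outside, world axes, zero at the start; "moment": the same for the moment, N m; "opening": opening from 0.0 (shut) to 1.0 (fully open).
Only numpy, scipy, OpenCV 4.12 (cv2) and the standard library are available. Lean on these libraries where they do the work, as an engineer would, in place of code of your own. Each camera call takes 0.05 s, during which the arm holds its last target.

TASK

Load the blue glaze test tile, glazed face up, into the tilted tile holder so that it can be painted: hold it parallel to the bed, push the orange sprung jaw back with the tile's short edge, lay the tile flat on the bed, let the jaw slide it home under the fixed hook, and let go only once the jaw has closed on it. Leave the other two tiles, the bottle and the cup where they are.

Things in the scene. Friction and masses are not known exactly. Their poses are not given: they have to be found in the camera images.
- tile_blue_center (a point): centre of the loose flat tile with the blue glazed top and red-brown body, 62 (its x) x 46 (its y) x 8 (z) mm, 30 to 65 g; it starts lying on the table, glaze up, so this point is 4 mm above the table; it can be gripped across its 46 mm width
- tile_brown_center (a point): centre of a like tile (62x46x8 mm) with a dull red-brown top; a bystander
- tile_pink_center (a point): centre of a like tile (62x46x8 mm) with a paler, pinkish red top; a bystander
- red_bottle_center (a point): centre of an upright red bottle with a white cap, 49 mm wide, 70 mm high; a bystander
- speckled_cup_center (a point): centre of a speckled stoneware cup, about 79 mm wide, 84 mm high; a bystander
- seat (a point): middle of the tile's place, on the holder's bed surface, about 120 mm above the table: x points uphill along the bed (away from the robot at yaw 0), y across, z square out of the bed. The bed is a rail 28 mm wide (the tile overhangs 9 mm each side), sloped towards the robot by joint tilt. A tile fully home has its centre at x = 0, y = 0, z = 4 mm, its long side along x
- jaw_face (a point): centre of the clamping face of the orange sprung jaw at the downhill end; axes as for seat. The face is square to the bed, 36 mm wide, from the bed to 30 mm above it. Relaxed it stands 23 mm downhill of seat (54 mm from the stop, so the tile goes in only with the jaw pushed back), 31 mm with a home tile. It moves only along x
- jaw (a joint): how far the jaw is pushed back (downhill), m: 0 relaxed, about 0.008 closed on a home tile; 0.013 or more lets the tile's far edge pass below the hook's tip; 0.022 is the end of travel. Its spring pushes uphill with 5 N at 0, 9 N at 0.008, 12.5 N at 0.015. Its face is not slippery: it drags by some 5 to 10 N on a tile's edge that slides along it
- tilt (a joint): slope of the bed in rad (0 level), 0.40 to 0.58 at the start; a stiff friction pivot that stays put under 20 N
- hook (a point): tip of the fixed steel hook at the uphill end, underside of its edge: 26 mm uphill of seat and 10 mm above the bed; axes as for seat. The hook is 36 mm wide and 4 mm thick (top 14 mm above the bed); under it, 5 mm farther uphill, is the stop that the tile's far short edge rests against
Mind the look-alikes: they are no part of the job. Of the things that look like the part that bears tile_blue_center, take the one that is nearest to the robot's base at the start.

How it is judged:
By the outcome, as a careful person would: the job done as asked, in the order asked, and still so for the second after the job is handed in, with the robot touching nothing.
It also fails if it takes over 58 s, if anything falls off the work surface, if the arm or the gripper's body presses on something with over 40 N, if the wrist force passes 120 N, or if a joint passes its speed limit or range.

## Working session

There is one attempt and no reset: what is moved stays moved. The work goes in short steps, Python scripts to look and compute and a shell command to move; the robot and the scene stay as the last step left them, time stands still between calls to the robot, and variables do not carry over. Pictures are saved under pics/ and viewed, and the job is handed in when it is done.

```bash
mkdir -p pics; ls
python3 - <<'E'
from workcell import *
import cv2,pickle
print(get_obs())
for n in("scene","top","wrist"):
    f=grab_frame(n); cv2.imwrite(f"pics/{n}0.png",f["frame"][:,:,::-1]); pickle.dump(f,open(f"{n}0.pkl","wb"))
    print(n,{k:v for k,v in f.items() if k not in("frame","depth")})
E
```

```text
pics
{'time_s': 0.0, 'joint_positions': array([ 1.12760727e+00,  3.53623952e-01,  1.63413937e+00,  2.94890480e-06,
        1.15522513e+00, -2.42956331e-03]), 'joint_velocities': array([2.34354197e-03, 5.38027957e-05, 1.48354875e-03, 5.77370842e-04,
       2.78751089e-04, 1.36812060e-03]), 'effort': array([-1.03065213e-03, -5.93817508e+01, -3.34226775e+01,  6.96052308e-02,
        2.32171593e-02, -1.09060627e-04]), 'eef_pos': array([0.26643882, 0.56479952, 0.21387658]), 'orientation': array([-3.14158657e+00,  1.39577850e-03,  1.13003565e+00]), 'force': array([-0.29543097,  0.11179635, -0.44067686]), 'moment': array([ 0.02107831,  0.01658247, -0.02562314]), 'opening': 0.9986132561182969}
scene {'K': array([[468.32415883,   0.        , 256.4056023 ],
       [  0.        , 468.32415883, 183.6031964 ],
       [  0.        ,   0.        ,   1.        ]]), 'dist': array([0.06108711, 0.        , 0.        , 0.        , 0.        ]), 'rvec': array([ 2.43525663, -0.96721376,  0.26340978]), 'tvec': array([-0.41933327,  0.37763102,  1.25117682])}
top {'K': array([[363.68576044,   0.        , 253
[... 220 characters left out ...]
8271, -2.12628905,  0.1487363 ]), 'tvec': array([-0.01478358,  0.56064833,  0.9978266 ])}
wrist {'K': array([[286.08720977,   0.        , 257.36481998],
       [  0.        , 286.08720977, 189.82910517],
       [  0.        ,   0.        ,   1.        ]]), 'dist': array([-0.01463267,  0.        ,  0.        ,  0.        ,  0.        ]), 'tool_from_camera': array([[ 9.99999202e-01, -8.32400809e-04, -9.50447731e-04,
         4.98173961e-04],
       [ 1.03256603e-03,  9.71955850e-01,  2.35161137e-01,
        -6.48911662e-02],
       [ 7.28044911e-04, -2.35161931e-01,  9.71955933e-01,
        -1.70159407e-01],
       [ 0.00000000e+00,  0.00000000e+00,  0.00000000e+00,
         1.00000000e+00]])}
```

View pics/scene0.png

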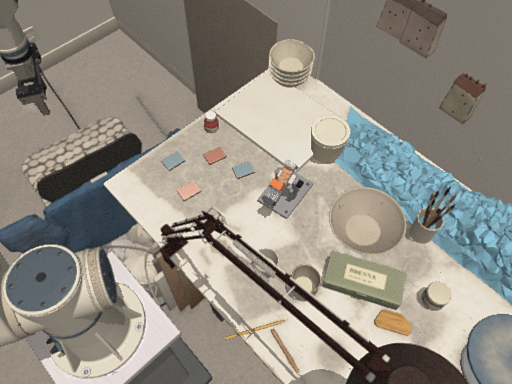

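View pics/top0.png

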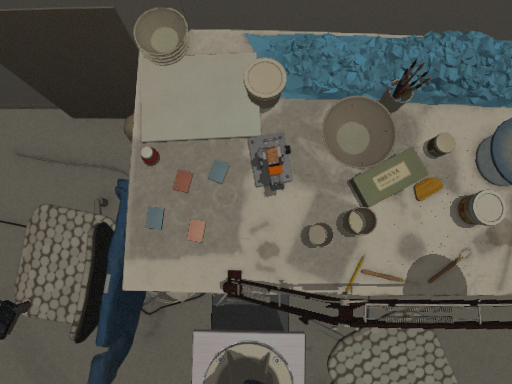

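View pics/wrist0.png

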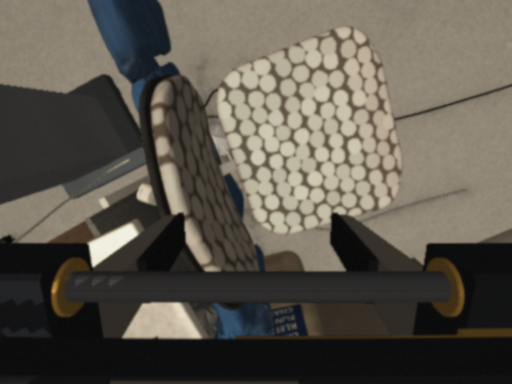

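The scene and top views show the holder near top px (270,165) with its jaw towards the robot. There are two blue tiles, at top px (155,218) and (218,172). A dark lamp arm lies between the robot and the work. Next I'll measure these.

```bash
cat > h.py <<'E'
import numpy as np,cv2,pickle
from scipy.spatial.transform import Rotation as Rn
def campose(f,obs=None):
    if "rvec" in f:
        R=cv2.Rodrigues(f["rvec"])[0]; return R.T,-R.T@f["tvec"]
    T=f["tool_from_camera"]; Rt=Rn.from_euler("xyz",obs["orientation"]).as_matrix()
    return Rt@T[:3,:3], Rt@T[:3,3]+obs["eef_pos"]
def rays(f,uv,obs=None):
    uv=np.asarray(uv,float).reshape(-1,1,2)
    n=cv2.undistortPoints(uv,f["K"],f["dist"]).reshape(-1,2)
    R,c=campose(f,obs); return c,np.c_[n,np.ones(len(n))]@R.T
def onz(f,uv,z,obs=None):
    c,d=rays(f,uv,obs); return c+d*((z-c[2])/d[:,2])[:,None]
def dep(f,uv,obs=None):
    uv=np.asarray(uv).reshape(-1,2); c,d=rays(f,uv,obs)
    return c+d*f["depth"][uv[:,1].astype(int),uv[:,0].astype(int)][:,None]
def cloud(f,obs=None):
    h,w=f["depth"].shape; u,v=np.meshgrid(np.arange(w),np.arange(h))
    uv=np.c_[u.ravel(),v.ravel()]; P=dep(f,uv,obs); P[f["depth"].ravel()==0]=np.nan
    return P.reshape(h,w,3)
def tiles(f,mask,z,obs=None,amin=60):
    out=[]
    for c in cv2.findContours(mask.astype(np.uint8),cv2.RETR_EXTERNAL,cv2.CHAIN_APPROX_NONE)[0]:
        if cv2.contourArea(c)<amin: continue
        P=onz(f,c.reshape(-1,2),z,obs)[:,:2].astype(np.float32)
        (cx,cy),(w,h),a=cv2.minAreaRect(P*1000)
        if w<h: a+=90;w,h=h,w
        out.append((round(cx),round(cy),round(w),round(h),round(a,1),tuple(c.reshape(-1,2).mean(0).round())))
    return out
E
python3 - <<'E'
from h import *
for n in("top","scene"):
    f=pickle.load(open(n+"0.pkl","rb"))
    hsv=cv2.cvtColor(f["frame"],cv2.COLOR_RGB2HSV); H,S,V=cv2.split(hsv)
    P=cloud(f); work=(P[:,:,2]<0.03)&(P[:,:,2]>-0.01)&(P[:,:,0]<0.75)&(P[:,:,1]>-.1)
    print(n,"blue",tiles(f,(H>90)&(H<120)&(S>60)&work,.008))
    print(n,"red",tiles(f,((H<12)|(H>172))&(S>70)&work,.008))
f=pickle.load(open("top0.pkl","rb"));P=cloud(f)
for u,v in[(155,218),(218,172),(268,155),(275,170),(270,190),(286,150),(235,285),(350,300),(200,260)]: print(u,v,P[v,u].round(3))
g=f["frame"][120:210,225:315]; cv2.imwrite("pics/topc.png",cv2.resize(g[:,:,::-1],None,fx=6,fy=6,interpolation=cv2.INTER_CUBIC))
f=pickle.load(open("scene0.pkl","rb"))
g=f["frame"][150:225,245:325]; cv2.imwrite("pics/scenec.png",cv2.resize(g[:,:,::-1],None,fx=7,fy=7,interpolation=cv2.INTER_CUBIC))
E
```

```text
top blue []
top red [(311, 46, 34, 25, 91.3, (np.float64(234.0), np.float64(274.0))), (435, 160, 61, 46, 171.9, (np.float64(196.0), np.float64(230.0))), (579, 206, 62, 46, 167.0, (np.float64(182.0), np.float64(181.0)))]
scene blue []
scene red [(284, 40, 72, 45, 2.7, (np.float64(173.0), np.float64(248.0))), (434, 157, 62, 46, 171.8, (np.float64(189.0), np.float64(190.0))), (578, 203, 62, 46, 168.4, (np.float64(214.0), np.float64(155.0)))]
155 218 [0.467 0.281 0.009]
218 172 [0.607 0.102 0.007]
268 155 [ 0.636 -0.041  0.121]
275 170 [ 0.593 -0.059  0.133]
270 190 [ 0.558 -0.053 -0.   ]
286 150 [ 0.653 -0.09   0.108]
235 285 [0.294 0.038 0.105]
350 300 [ 0.313 -0.175  0.426]
200 260 [0.35  0.145 0.004]
```

Run:
```python
from h import *
for n in("top","scene"):
    f=pickle.load(open(n+"0.pkl","rb"))
    hsv=cv2.cvtColor(f["frame"],cv2.COLOR_RGB2HSV); H,S,V=cv2.split(hsv)
    for u,v in ([(155,218),(218,172)] if n=="top" else [(173,160),(243,169)]): print(hsv[v,u])
    P=cloud(f); work=(P[:,:,2]<0.03)&(P[:,:,2]>-0.01)&(P[:,:,0]<0.75)&(P[:,:,1]>-.1)&(P[:,:,0]>.35)
    print(n,"blue",tiles(f,(H>80)&(H<120)&(S>45)&work,.008))
f=pickle.load(open("top0.pkl","rb"));P=cloud(f).reshape(-1,3)
f=pickle.load(open("scene0.pkl","rb"));P=np.r_[P,cloud(f).reshape(-1,3)]
P=P[np.isfinite(P[:,0])]
print("height map max cm: rows x .20-.80 step .04 ; cols y .4..-.5 step .05")
for x in np.arange(.2,.84,.04):
    r=[]
    for y in np.arange(.5,-.5,-.05):
        m=(abs(P[:,0]-x)<.02)&(abs(P[:,1]-y)<.025); r.append("%4d"%(P[m,2].max()*100) if m.any() else "   .")
    print("%.2f"%x,"".join(r))
```

```text
[ 93  45 107]
[ 96  44 110]
top blue []
[ 92  24 160]
[ 92  29 166]
scene blue []
height map max cm: rows x .20-.80 step .04 ; cols y .4..-.5 step .05
0.20   34   6  -5 -34 -34 -47 -49 -32  -2 -74 -74 -73 -74 -74 -74 -74   .   .   .   .
0.24   49  34  63  63   0   0   0   0   2   3   1   0   0   0   0   1   0   0   0   0
0.28   58  62  62   0   0   1   0   1   0  14  23  31  39  46  46  47  48  49  50  51
0.32   57   6  -4   0   0   0   0   0   0  15  23  32  40  47  47  47  48  49  51  52
0.36    .   5  -4   0   0   0   0   0   0   0   0   0   0   0   0   0   1   0   0   0
0.40    .   5  -4   0   0   0   1   1   0   0   0   0   0   7   7   0   0   0   0   0
0.44    0   3  -3   0   1   1   1   1   0   0   0   0   0   7   8   9   9   8   0   0
0.48  -26  -6  -4   0   1   1   0   1   0   0   0   0   0   0   8   8   8   9   0   0
0.52    .   .  -4   0   0   0   0   0   0   0   0   0   0   0   0   0   8   5   4   0
0.56    .  -5  -3   0   0   1   1   0   1   0   1  10  10   0   0   0   5   5   5   5
0.60    .  -6  -3   0   0   1   1   1   1   1   4  13  13   0   0   8   8   8   5   5
0.64    .   .   .   0   7   3   0   0   1   1  11  15  11   0   8   8   8   8   8   5
0.68    .   .   .   2   7   2   2   0   0   0   7  15  11   0   8   6   2   6   8   5
0.72    .   .   .   2   3   2   2   2   2   2   2   2   2   0   8   4   2   4   8   0
0.76    .   .   .   2   3   2   2   2   2   2   2   0   0   0   8   6   3   6   8   0
0.80  -26 -25   .   2   3   3   2   2   2   2  11  11  11   0   8   8   8   8  22  20
```

View pics/topc.png

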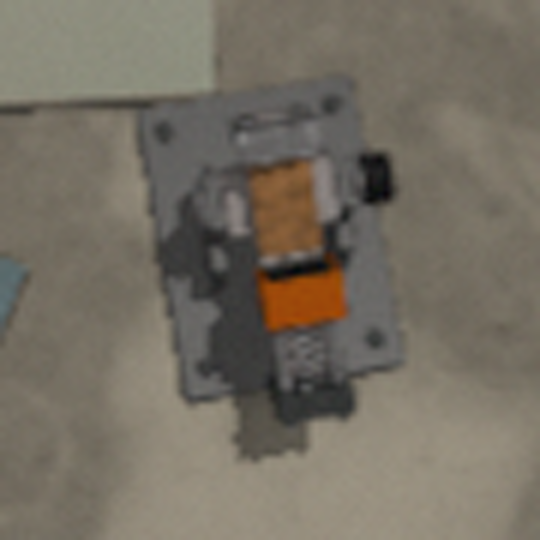

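View pics/scenec.png

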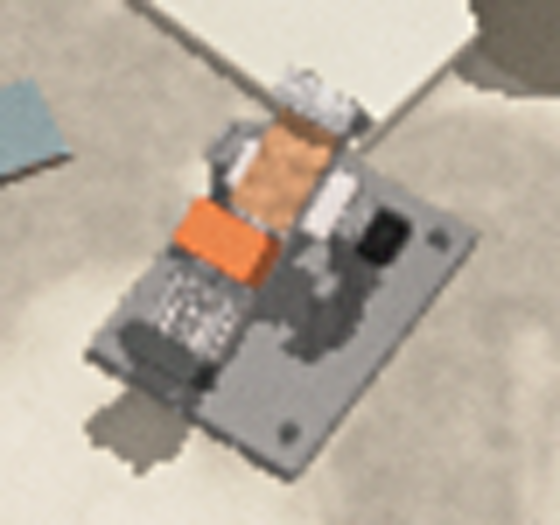

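The two crops show the tan bed, the orange jaw at the robot's end and the hook at the far end, yawed about 9°. The tool can only shift and turn about its own z, so it can't tilt. I'll have to pivot the tile in the grip against something. First I'll get better tile and holder measurements.

Run:
```python
from h import *
for n in("top","scene"):
    f=pickle.load(open(n+"0.pkl","rb"))
    hsv=cv2.cvtColor(f["frame"],cv2.COLOR_RGB2HSV); H,S,V=cv2.split(hsv)
    P=cloud(f); work=(P[:,:,2]<0.03)&(P[:,:,2]>-0.01)&(P[:,:,0]<0.66)&(P[:,:,1]>-.1)&(P[:,:,0]>.35)&(P[:,:,1]<.33)
    print(n,"blue",tiles(f,(H>80)&(H<120)&(S>18)&work,.008))
    Q=P[(P[:,:,0]>.52)&(P[:,:,0]<.72)&(abs(P[:,:,1]+.05)<.09)&(P[:,:,2]>.02)]
    # bed: tan
    bed=(H>5)&(H<22)&(S>60)&(P[:,:,2]>.08)&(P[:,:,0]>.55)&(P[:,:,0]<.72)&(abs(P[:,:,1]+.05)<.08)
    org=bed&(S>200)
    bed=bed&(S<170)
    for nm,m in(("bed",bed),("orange",org)):
        m=cv2.erode(m.astype(np.uint8),np.ones((2,2)))>0
        B=P[m]; print(nm,len(B),B.mean(0).round(4),B.min(0).round(3),B.max(0).round(3))
        if len(B)>10:
            c=np.median(B,0);u,s,vt=np.linalg.svd(B-c);nn=vt[2]*np.sign(vt[2][2]);print(" normal",nn.round(3),"tilt",np.arccos(nn[2]).round(3),"yaw",np.degrees(np.arctan2(-nn[1],-nn[0])).round(1), "rms",s[2]/len(B)**.5)
    if n=="top": # base plate
        m=(P[:,:,2]>.005)&(P[:,:,2]<.03)&(P[:,:,0]>.5)&(P[:,:,0]<.72)&(abs(P[:,:,1]+.05)<.1)&(S<40)
        b=P[(P[:,:,0]>.66)&(P[:,:,0]<.8)&(P[:,:,1]>.05)&(P[:,:,1]<.3)&(P[:,:,2]>.012)&(P[:,:,2]<.03)]
        print("board z",np.median(b[:,2]),b.min(0),b.max(0))
```

```text
top blue [(468, 283, 61, 44, 175.1, (np.float64(155.0), np.float64(217.0))), (610, 101, 61, 44, 159.7, (np.float64(218.0), np.float64(171.0)))]
bed 141 [ 0.6365 -0.0531  0.1198] [ 0.618 -0.069  0.108] [ 0.656 -0.038  0.132]
 normal [-0.469 -0.11   0.876] tilt 0.503 yaw 13.2 rms 0.0016358687012760552
orange 80 [ 0.5939 -0.0609  0.1304] [ 0.584 -0.076  0.123] [ 0.604 -0.044  0.136]
 normal [-0.513 -0.098  0.853] tilt 0.549 yaw 10.8 rms 0.001782724213073321
board z 0.021163351621953597 [0.66428745 0.05008143 0.01210039] [0.79997358 0.29984161 0.02877927]
scene blue [(610, 99, 60, 43, 158.5, (np.float64(243.0), np.float64(169.0))), (468, 281, 60, 42, 176.0, (np.float64(173.0), np.float64(160.0)))]
bed 123 [ 0.6396 -0.056   0.1219] [ 0.617 -0.077  0.109] [ 0.659 -0.042  0.134]
 normal [-0.47  -0.045  0.882] tilt 0.491 yaw 5.4 rms 0.0032963361526591045<stdin>:14: RuntimeWarning: Mean of empty slice.
  ret = um.true_divide(
Traceback (most recent call last):
ValueError: zero-size array to reduction operation minimum which has no identity
```

```bash
cat >> h.py <<'E'
def delta(obs,target=None,yaw_deg=None):
    """tool-axis shift (mm) & turn (deg) to reach target; shift expressed in axes AFTER the turn"""
    y=obs["orientation"][2]; out={}
    if yaw_deg is not None:
        t=(np.degrees(y)-yaw_deg+180)%360-180; out["turn"]=round(t,2); y=np.radians(yaw_deg)
    if target is not None:
        d=np.asarray(target)-obs["eef_pos"]
        out["dx"]=round(1000*(d[0]*np.cos(y)+d[1]*np.sin(y)),1); out["dy"]=round(1000*(d[0]*np.sin(y)-d[1]*np.cos(y)),1); out["dz"]=round(-1000*d[2],1)
    return out
E
python3 -m creep '[{"turn":-6.9,"dz":-10},{"turn":-6.9,"dz":-10},{"turn":-6.9,"dz":-10},{"turn":-6.9,"dz":-10},{"turn":-6.9,"dz":-10}]'
python3 -c "
from h import *;from workcell import *
o=get_obs();print(o['eef_pos'],o['orientation'],delta(o,(.42,.28,.22),99.5),delta(o,(.60,-.05,.27),99.5))"
```

```text
[0.26650361 0.5649153  0.21404441] [-3.14156180e+00  1.08894884e-03  1.12998983e+00] {'turn': np.float64(-34.76), 'dx': np.float64(-306.3), 'dy': np.float64(104.4), 'dz': np.float64(-6.0)} {'turn': np.float64(-34.76), 'dx': np.float64(-661.5), 'dy': np.float64(227.4), 'dz': np.float64(-56.0)}validation failed for argument at $[0]...
```

```bash
python3 -m creep '[{"dx":0,"dy":0,"dz":-10,"turn":-6.9,"jaw":1},{"dx":0,"dy":0,"dz":-10,"turn":-6.9,"jaw":1},{"dx":0,"dy":0,"dz":-10,"turn":-6.9,"jaw":1},{"dx":0,"dy":0,"dz":-10,"turn":-6.9,"jaw":1},{"dx":0,"dy":0,"dz":-10,"turn":-6.9,"jaw":1}]'
python3 -c "
from h import *;from workcell import *
o=get_obs();print(o['time_s'],o['eef_pos'],o['orientation'],delta(o,(.42,.28,.22),99.5),delta(o,(.60,-.05,.27),99.5))"
```

```text
time_s: 0.65
eef_pos: [0.2666, 0.5651, 0.2647]
orientation: [-3.141, 0.001, 1.737]
force: [-0.5, 0.1, 0.8]
opening: 0.998
0.65 [0.26655034 0.56505714 0.26465129] [-3.14118131e+00  5.22711159e-04  1.73708507e+00] {'turn': np.float64(0.03), 'dx': np.float64(-306.5), 'dy': np.float64(104.3), 'dz': np.float64(44.7)} {'turn': np.float64(0.03), 'dx': np.float64(-661.7), 'dy': np.float64(227.4), 'dz': np.float64(-5.3)}
```

```bash
python3 -m creep '[{"dx":-30,"dy":10,"dz":4,"turn":0,"jaw":1},{"dx":-31,"dy":10,"dz":4,"turn":0,"jaw":1},{"dx":-31,"dy":10,"dz":4,"turn":0,"jaw":1},{"dx":-31,"dy":10,"dz":4,"turn":0,"jaw":1},{"dx":-31,"dy":11,"dz":4,"turn":0,"jaw":1},{"dx":-31,"dy":11,"dz":5,"turn":0,"jaw":1},{"dx":-31,"dy":11,"dz":5,"turn":0,"jaw":1},{"dx":-31,"dy":11,"dz":5,"turn":0,"jaw":1},{"dx":-30,"dy":10,"dz":5,"turn":0,"jaw":1},{"dx":-30,"dy":10,"dz":5,"turn":0,"jaw":1},{"dx":0,"dy":0,"dz":0,"turn":0,"jaw":1}]'
cat > look.py <<'E'
import sys
from h import *;from workcell import *
n=sys.argv[1];cam=sys.argv[2] if len(sys.argv)>2 else "wrist"
o=get_obs();f=grab_frame(cam);pickle.dump((f,o),open(n+".pkl","wb"));cv2.imwrite(f"pics/{n}.png",f["frame"][:,:,::-1])
print(o['time_s'],o['eef_pos'].round(4),o['orientation'].round(4),o['force'].round(1),o['opening'])
E
python3 look.py w1
```

```text
time_s: 1.75
eef_pos: [0.4193, 0.2761, 0.2188]
orientation: [-3.14, 0.002, 1.73]
force: [-0.4, -0.3, -0.6]
opening: 1.002
1.75 [0.4193 0.2761 0.2188] [-3.1405e+00  1.5000e-03  1.7296e+00] [-0.4 -0.3 -0.6] 1.0022242322199268
```

View pics/w1.png

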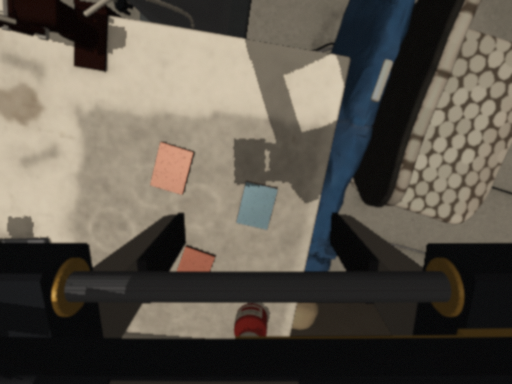

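The wrist view shows the blue tile at about (257,206), clear between the open fingers. Pink is at (172,167), and brown is partly hidden at (195,260).

Run:
```python
from h import *
f,o=pickle.load(open("w1.pkl","rb"))
H,S,V=cv2.split(cv2.cvtColor(f["frame"],cv2.COLOR_RGB2HSV))
m=(H>85)&(H<110)&(S>40)
mm=np.zeros_like(m);mm[175:240,225:290]=1
print(tiles(f,m&mm,.008,o)); P=cloud(f,o); print(P[206,257])
t=tiles(f,m&mm,.008,o)[0]
print(delta(o,(.60,-.05,.27)))
```

```text
[(468, 282, 56, 40, 175.9, (np.float64(256.0), np.float64(205.0)))]
[0.46932476 0.28287742 0.00673508]
{'dx': np.float64(-350.5), 'dy': np.float64(126.9), 'dz': np.float64(-51.2)}
```

```bash
python3 -m creep '[{"dx":-29,"dy":11,"dz":-8,"turn":0,"jaw":1},{"dx":-29,"dy":11,"dz":-8,"turn":0,"jaw":1},{"dx":-29,"dy":11,"dz":-8,"turn":0,"jaw":1},{"dx":-29,"dy":11,"dz":-8,"turn":0,"jaw":1},{"dx":-29,"dy":11,"dz":-8,"turn":0,"jaw":1},{"dx":-29,"dy":11,"dz":-6,"turn":0,"jaw":1},{"dx":-29,"dy":11,"dz":-5,"turn":0,"jaw":1},{"dx":-29,"dy":10,"dz":0,"turn":0,"jaw":1},{"dx":-29,"dy":10,"dz":0,"turn":0,"jaw":1},{"dx":-29,"dy":10,"dz":0,"turn":0,"jaw":1},{"dx":-29,"dy":10,"dz":0,"turn":0,"jaw":1},{"dx":-29,"dy":10,"dz":0,"turn":0,"jaw":1},{"dx":0,"dy":0,"dz":0,"turn":0,"jaw":1},{"dx":0,"dy":0,"dz":0,"turn":0,"jaw":1}]'
python3 look.py w2
```

```text
time_s: 3.2
eef_pos: [0.5999, -0.0434, 0.2703]
orientation: [-3.141, -0.001, 1.732]
force: [-0.4, -0.9, -0.3]
opening: 1.0
3.2 [ 0.5999 -0.0434  0.2703] [-3.1411e+00 -7.0000e-04  1.7316e+00] [-0.4 -0.9 -0.3] 0.9995930959999152
```

View pics/w2.png

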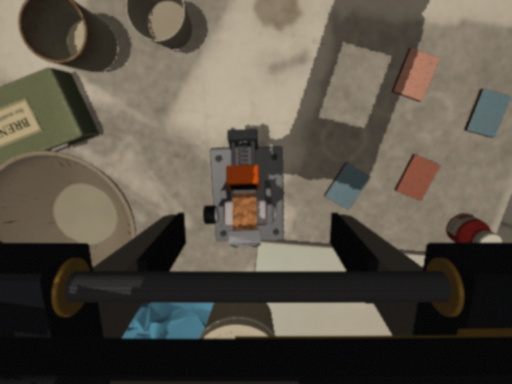

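The holder is seen from above at (245,190), with its axis nearly aligned with the tool. I'll take one closer look.

```bash
python3 -m creep '[{"dx":0,"dy":-12,"dz":15,"turn":0,"jaw":1},{"dx":0,"dy":-12,"dz":15,"turn":0,"jaw":1},{"dx":2,"dy":-12,"dz":15,"turn":0,"jaw":1},{"dx":2,"dy":-12,"dz":15,"turn":0,"jaw":1},{"dx":2,"dy":-6,"dz":15,"turn":0,"jaw":1},{"dx":0,"dy":0,"dz":0,"turn":0,"jaw":1},{"dx":0,"dy":0,"dz":0,"turn":0,"jaw":1}]'
python3 look.py w3
python3 - <<'E'
from h import *
f,o=pickle.load(open("w3.pkl","rb"));P=cloud(f,o)
H,S,V=cv2.split(cv2.cvtColor(f["frame"],cv2.COLOR_RGB2HSV))
g=f["frame"][60:260,160:340];cv2.imwrite("pics/w3c.png",cv2.resize(g[:,:,::-1],None,fx=3,fy=3,interpolation=cv2.INTER_CUBIC))
E
```

```text
time_s: 3.95
eef_pos: [0.5457, -0.0459, 0.1961]
orientation: [3.141, -0.0, 1.733]
force: [-0.0, -0.2, 0.9]
opening: 1.001
3.95 [ 0.5457 -0.0459  0.1961] [ 3.1413e+00 -1.0000e-04  1.7332e+00] [-0.  -0.2  0.9] 1.0012034723415166
```

View pics/w3c.png

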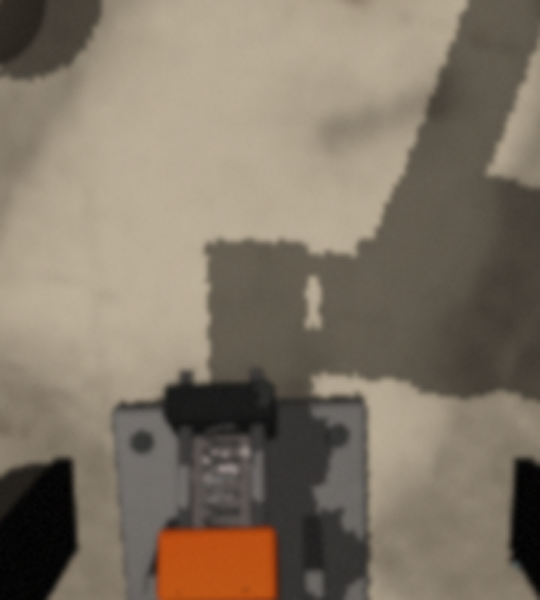

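```bash
python3 -m creep '[{"dx":-2,"dy":25,"dz":0,"turn":0,"jaw":1},{"dx":-2,"dy":25,"dz":0,"turn":0,"jaw":1},{"dx":-2,"dy":25,"dz":0,"turn":0,"jaw":1},{"dx":0,"dy":25,"dz":0,"turn":0,"jaw":1},{"dx":0,"dy":0,"dz":0,"turn":0,"jaw":1},{"dx":0,"dy":0,"dz":0,"turn":0,"jaw":1}]'
python3 look.py w4
python3 - <<'E'
from h import *
f,o=pickle.load(open("w4.pkl","rb"));P=cloud(f,o)
g=f["frame"][60:260,160:340];cv2.imwrite("pics/w4c.png",cv2.resize(g[:,:,::-1],None,fx=3,fy=3,interpolation=cv2.INTER_CUBIC))
E
```

```text
time_s: 4.6
eef_pos: [0.6455, -0.0365, 0.1958]
orientation: [3.142, 0.0, 1.733]
force: [-0.1, -0.1, -1.3]
opening: 1.0
4.6 [ 0.6455 -0.0365  0.1958] [3.1416e+00 1.0000e-04 1.7326e+00] [-0.1 -0.1 -1.3] 0.9996646707445307
```

View pics/w4c.png

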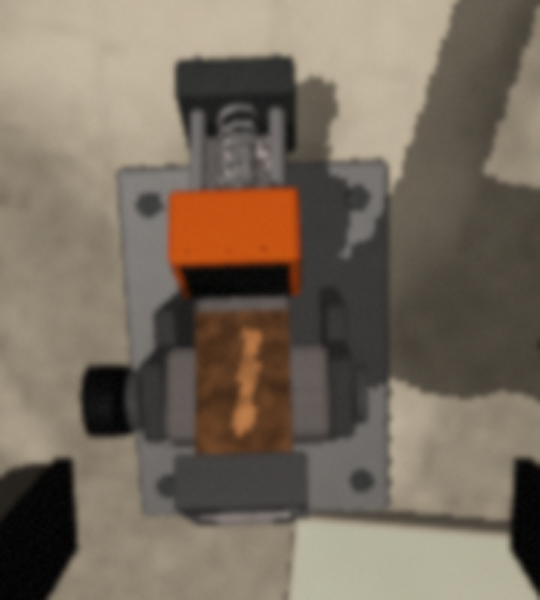

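A clear view in crop coordinates: bed at x 195–290, y 310–450, jaw above it, hook lip at y 455–510. There are pivot blocks on both sides at y 345–440, and I'll check their height against the fingertips.

```bash
cat > seat.py <<'E'
from h import *
f,o=pickle.load(open("w4.pkl","rb"));P=cloud(f,o)
img=f["frame"];H,S,V=cv2.split(cv2.cvtColor(img,cv2.COLOR_RGB2HSV))
reg=np.zeros(H.shape,bool);reg[155:215,215:265]=1
bed=reg&(H>5)&(H<20)&(S>70)
bed=cv2.morphologyEx(bed.astype(np.uint8),cv2.MORPH_OPEN,np.ones((3,3)))
c=max(cv2.findContours(bed,cv2.RETR_EXTERNAL,cv2.CHAIN_APPROX_NONE)[0],key=cv2.contourArea)
er=cv2.erode(bed,np.ones((3,3)))>0
B=P[er];B=B[np.isfinite(B[:,0])];ct=np.median(B,0)
n=np.linalg.svd(B-ct)[2][2];n*=np.sign(n[2])
# robust refit
r=(B-ct)@n;k=abs(r-np.median(r))<.002;ct=B[k].mean(0);n=np.linalg.svd(B[k]-ct)[2][2];n*=np.sign(n[2])
print("bed",len(B),ct.round(4),n.round(3),"tilt",np.arccos(n[2]).round(3),"rms",((B[k]-ct)@n).std())
def onplane(uv,off=0):
    cc,d=rays(f,uv,o);t=((ct+off*n-cc)@n)/(d@n);return cc+d*t[:,None]
# left/right edges: per row extents
pts=[]
for v in range(165,208):
    u=np.where(bed[v,:])[0]
    if len(u)>20: pts.append((u[0]-.5,u[-1]+.5,v))
pts=np.array(pts);L=onplane(np.c_[pts[:,0],pts[:,2]]);R=onplane(np.c_[pts[:,1],pts[:,2]])
print("width mm",np.median(np.linalg.norm(L-R,axis=1))*1000)
M=(L+R)/2
for nm,Q in(("L",L),("R",R),("M",M)):
    p=np.polyfit(Q[:,0],Q[:,1],1);print(nm,"yaw",np.degrees(np.arctan(p[0])).round(2),"y@.637",np.polyval(p,.637).round(4))
E
python3 seat.py
```

```text
bed 1414 [ 0.6396 -0.0527  0.1209] [-0.474 -0.091  0.876] tilt 0.504 rms 0.000654354146485833
width mm 28.489123835529448
L yaw 12.91 y@.637 -0.068
R yaw 10.91 y@.637 -0.0387
M yaw 11.92 y@.637 -0.0533
```

```bash
cat >> seat.py <<'E'
yaw=np.radians(11.4)
ex=np.array([np.cos(yaw),np.sin(yaw),0]);ex-=n*(ex@n);ex/=np.linalg.norm(ex);ey=np.cross(n,ex)
c0=np.array([.637,-.0533,0]);c0[2]=ct[2]-((c0-ct)[:2]@n[:2])/n[2]
F=(P-c0)@np.stack([ex,ey,n],1)
print("c0",c0)
# jaw top face plane & edges; orange
org=(H<15)&(S>200)&(V>120);org=cv2.morphologyEx(org.astype(np.uint8),cv2.MORPH_OPEN,np.ones((3,3)))>0
q=F[cv2.erode(org.astype(np.uint8),np.ones((3,3)))>0]*1000;q=q[np.isfinite(q[:,0])]
print("orange in bed frame: med",np.median(q,0).round(1),"1%",np.percentile(q,2,0).round(1),"99",np.percentile(q,98,0).round(1))
def row(off,uv): return ((onplane(uv,off)-c0)@np.stack([ex,ey,n],1)*1000).round(1)
c=max(cv2.findContours(org.astype(np.uint8),cv2.RETR_EXTERNAL,cv2.CHAIN_APPROX_NONE)[0],key=cv2.contourArea)
ap=cv2.approxPolyDP(c,4,True).reshape(-1,2);print("orange corners",ap.tolist());print(row(.030,ap).tolist())
print("column through bed centre: v, F")
for v in range(135,240,3):
    u=241+ (v-180)*0.03; print(v,img[v,int(u)],(F[v,int(u)]*1000).round(1), end=" | ")
print("\nside blocks row v=190:")
for u in range(185,290,4): print(u,(F[190,u]*1000).round(0),end=" | ")
print("\nrow v=170:")
for u in range(185,290,4): print(u,(F[170,u]*1000).round(0),end=" | ")
E
python3 seat.py
```

```text
bed 1414 [ 0.6396 -0.0527  0.1209] [-0.474 -0.091  0.876] tilt 0.504 rms 0.000654354146485833
width mm 28.489123835529448
L yaw 12.91 y@.637 -0.068
R yaw 10.91 y@.637 -0.0387
M yaw 11.92 y@.637 -0.0533
c0 [ 0.637      -0.0533      0.11944138]
orange in bed frame: med [-31.5   0.9  30. ] 1% [-41.  -15.3  28.6] 99 [-22.8  16.3  31.1]
orange corners [[258, 124], [218, 125], [218, 148], [258, 147]]
[[-41.1, 17.4, 30.0], [-41.7, -15.4, 30.0], [-21.3, -15.4, 30.0], [-20.8, 16.7, 30.0]]
column through bed centre: v, F
135 [195  81  19] [-32.2   1.6  29.5] | 138 [196  83  20] [-29.5   1.6  29.6] | 141 [195  82  19] [-26.2   1.6  30.9] | 144 [195  83  21] [-24.2   1.5  29.7] | 147 [136  55  15] [-22.4   2.1  27.7] | 150 [12 10  7] [-22.4   1.7  21.7] | 153 [10 10  9] [-22.    1.3  16.2] | 156 [6 7 6] [-21.7   0.8  10.3] | 159 [70 64 62] [-23.8  -0.   -2. ] | 162 [98 87 80] [-20.6  -0.   -1.3] | 165 [98 64 38] [-17.    0.    0.5] | 168 [94 60 35] [-14.1   0.    0.8] | 171 [122  78  46] [-11.8  -0.2  -0.8] | 174 [109  70  42] [-8.3 -0.1  1.2] | 177 [111  71  42] [-6.2 -0.3 -0.9] | 180 [134  87 
[... 1292 characters left out ...]
5 [ -22.   49. -110.] | 289 [ -22.   55. -112.] | 
row v=170:
185 [ -53.  -78. -106.] | 189 [ -53.  -74. -108.] | 193 [ -53.  -68. -108.] | 197 [ -53.  -63. -108.] | 201 [ -53.  -58. -108.] | 205 [-48. -50. -96.] | 209 [-48. -45. -97.] | 213 [-29. -31. -43.] | 217 [-28. -27. -41.] | 221 [-35. -26. -62.] | 225 [-13. -13.   1.] | 229 [-13. -10.  -0.] | 233 [-13.  -7.  -2.] | 237 [-13.  -3.  -0.] | 241 [-12.   1.   1.] | 245 [-12.   4.   0.] | 249 [-12.   8.  -1.] | 253 [-12.  12.  -1.] | 257 [-46.  15. -97.] | 261 [-45.  20. -96.] | 265 [-45.  25. -97.] | 269 [-26.  27. -42.] | 273 [-26.  32. -42.] | 277 [-46.  40. -99.] | 281 [-45.  45. -98.] | 285 [-45.  50. -98.] | 289 [ -45.   55. -100.] |
```

Bed frame: tilt 0.504, yaw about 11°, seat ≈ (0.638, −0.053, 0.120). The jaw face reads x ≈ −23 and the hook ≈ +26 from there, which matches the spec. The side blocks sit 16 mm below the bed, so the fingertips clear them. Next is the tile.

Run:
```python
from h import *;from workcell import *
o=get_obs();print(delta(o,(.468,.282,.10),85.7))
f=pickle.load(open("top0.pkl","rb"));P=cloud(f)
# board near edge: per column find first z>.012 from robot side
for u in range(145,262,12):
    col=P[100:175,u]; k=np.where((col[:,2]>.014)&(col[:,2]<.03))[0]
    if len(k): print(u,k.max()+100,onz(f,[(u,k.max()+100.5)],.021)[0].round(3),np.median(col[k,2]).round(4))
```

```text
{'turn': np.float64(13.56), 'dx': np.float64(304.5), 'dy': np.float64(-200.2), 'dz': np.float64(95.8)}
145 162 [0.629 0.317 0.021] 0.0219
157 161 [0.632 0.281 0.021] 0.0213
169 139 [0.7   0.25  0.021] 0.0214
181 139 [0.7   0.214 0.021] 0.0211
193 139 [0.701 0.178 0.021] 0.0203
205 138 [0.705 0.142 0.021] 0.0217
217 137 [0.708 0.107 0.021] 0.0224
229 137 [0.709 0.071 0.021] 0.0214
241 136 [0.713 0.036 0.021] 0.0208
253 164 [ 0.629 -0.001  0.021] 0.0209
```

```bash
python3 -m creep '[{"dx":0,"dy":0,"dz":0,"turn":6.8,"jaw":1},{"dx":0,"dy":0,"dz":0,"turn":6.8,"jaw":1},{"dx":30,"dy":-20,"dz":0,"turn":0,"jaw":1},{"dx":30,"dy":-20,"dz":0,"turn":0,"jaw":1},{"dx":30,"dy":-20,"dz":6,"turn":0,"jaw":1},{"dx":30,"dy":-20,"dz":10,"turn":0,"jaw":1},{"dx":30,"dy":-20,"dz":10,"turn":0,"jaw":1},{"dx":30,"dy":-20,"dz":10,"turn":0,"jaw":1},{"dx":30,"dy":-20,"dz":10,"turn":0,"jaw":1},{"dx":30,"dy":-20,"dz":10,"turn":0,"jaw":1},{"dx":30,"dy":-20,"dz":10,"turn":0,"jaw":1},{"dx":30,"dy":-20,"dz":10,"turn":0,"jaw":1},{"dx":0,"dy":0,"dz":0,"turn":0,"jaw":1},{"dx":0,"dy":0,"dz":0,"turn":0,"jaw":1}]'
python3 look.py w5
python3 - <<'E'
from h import *
f,o=pickle.load(open("w5.pkl","rb"))
H,S,V=cv2.split(cv2.cvtColor(f["frame"],cv2.COLOR_RGB2HSV))
m=(H>85)&(H<110)&(S>40); m[:,:200]=0;m[:,320:]=0;m[:130]=0;m[262:]=0
m=cv2.morphologyEx(m.astype(np.uint8),cv2.MORPH_OPEN,np.ones((3,3)))
print(tiles(f,m,.008,o,200)); print(delta(o,(.457,.283,.03),85.7))
E
```

```text
time_s: 6.05
eef_pos: [0.4679, 0.2775, 0.1199]
orientation: [-3.142, 0.0, 1.497]
force: [0.6, -0.0, -0.1]
opening: 0.999
6.05 [0.4679 0.2775 0.1199] [-3.1416e+00  4.0000e-04  1.4967e+00] [ 0.6 -0.  -0.1] 0.9991084630944477
[(465, 281, 38, 29, 83.9, (np.float64(261.0), np.float64(182.0)))]
{'turn': np.float64(0.05), 'dx': np.float64(4.7), 'dy': np.float64(-11.3), 'dz': np.float64(89.9)}
```

View pics/w5.png

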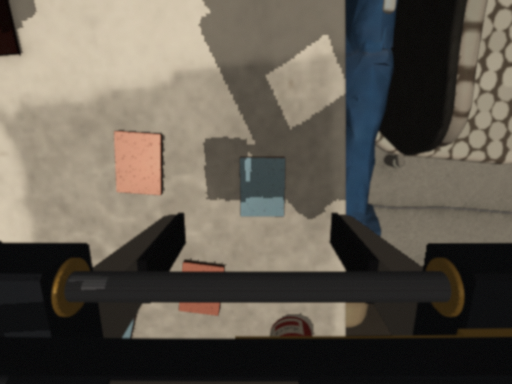

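The tile's corners are at about (240,156), (284,157), (285,216) and (240,216), square to the tool. I'll cast those onto z = 8 mm.

Run:
```python
from h import *
f,o=pickle.load(open("w5.pkl","rb"))
Q=onz(f,[(239.5,155.5),(284,156.5),(284.7,216.3),(240,216.5)],.008,o)
print(Q.round(4),Q.mean(0));print(np.linalg.norm(np.diff(Q,axis=0),axis=1))
d=(Q[3]+Q[2]-Q[0]-Q[1]);a=np.degrees(np.arctan2(d[1],d[0]));print(a)
c=Q.mean(0)[:2];ar=np.radians(a);g=c-.011*np.array([np.cos(ar),np.sin(ar)])
print(g,delta(o,(g[0],g[1],.03),a+90))
```

```text
[[0.4352 0.2622 0.008 ]
 [0.4395 0.3059 0.008 ]
 [0.5016 0.3033 0.008 ]
 [0.4983 0.257  0.008 ]] [0.46866037 0.28207926 0.008     ]
[0.04390723 0.06212603 0.04638792]
-3.5402149383500814
[0.45768136 0.2827585 ] {'turn': np.float64(-0.71), 'dx': np.float64(4.6), 'dy': np.float64(-10.5), 'dz': np.float64(89.9)}
```

```bash
python3 -m creep '[{"dx":4.5,"dy":-10.5,"dz":15,"turn":-0.5,"jaw":1},{"dx":0,"dy":0,"dz":20,"turn":0,"jaw":1},{"dx":0,"dy":0,"dz":20,"turn":0,"jaw":1},{"dx":0,"dy":0,"dz":20,"turn":0,"jaw":1},{"dx":0,"dy":0,"dz":15,"turn":0,"jaw":1},{"dx":0,"dy":0,"dz":10,"turn":0,"jaw":0.8},{"dx":0,"dy":0,"dz":8,"turn":0,"jaw":0.7},{"dx":0,"dy":0,"dz":0,"turn":0,"jaw":0.65},{"dx":0,"dy":0,"dz":0,"turn":0,"jaw":0.65},{"dx":0,"dy":0,"dz":0,"turn":0,"jaw":0.65}]'
python3 look.py w6; python3 -c "
from h import *;f,o=pickle.load(open('w6.pkl','rb'));print(delta(o,(.4577,.2828,.002),86.3))"
```

```text
time_s: 7.1
eef_pos: [0.459, 0.2831, 0.0123]
orientation: [3.141, -0.001, 1.503]
force: [0.6, 0.1, -0.0]
opening: 0.653
7.1 [0.459  0.2831 0.0123] [ 3.1407e+00 -6.0000e-04  1.5035e+00] [ 0.6  0.1 -0. ] 0.6532783725280356
{'turn': np.float64(-0.16), 'dx': np.float64(-0.3), 'dy': np.float64(-1.3), 'dz': np.float64(10.3)}
```

View pics/w6.png

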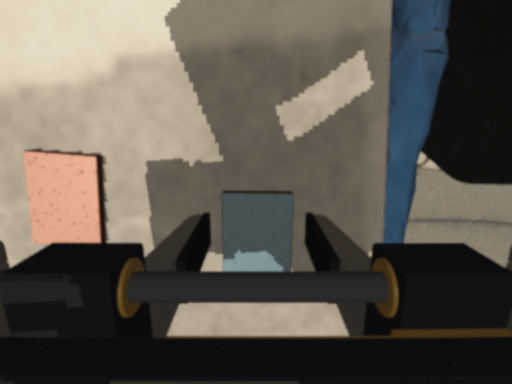

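The tile is centred between the fingers (222–293 px). I'll go down and close.

```bash
python3 -m creep '[{"dx":0,"dy":-1,"dz":5,"turn":0,"jaw":0.65},{"dx":0,"dy":0,"dz":4.5,"turn":0,"jaw":0.65},{"dx":0,"dy":0,"dz":0,"turn":0,"jaw":0.65},{"dx":0,"dy":0,"dz":0,"turn":0,"jaw":0.2},{"dx":0,"dy":0,"dz":0,"turn":0,"jaw":0},{"dx":0,"dy":0,"dz":0,"turn":0,"jaw":0},{"dx":0,"dy":0,"dz":0,"turn":0,"jaw":0},{"dx":0,"dy":0,"dz":0,"turn":0,"jaw":0},{"dx":0,"dy":0,"dz":0,"turn":0,"jaw":0},{"dx":0,"dy":0,"dz":0,"turn":0,"jaw":0}]'
```

```text
time_s: 8.15
eef_pos: [0.4575, 0.2829, 0.0021]
orientation: [-3.142, 0.0, 1.503]
force: [-0.4, -0.1, -0.7]
opening: 0.49
```

```bash
python3 -m creep '[{"dx":0,"dy":0,"dz":-15,"turn":0,"jaw":0},{"dx":0,"dy":0,"dz":-25,"turn":0,"jaw":0},{"dx":0,"dy":0,"dz":-25,"turn":-3.4,"jaw":0},{"dx":0,"dy":0,"dz":-15,"turn":-3.4,"jaw":0},{"dx":0,"dy":0,"dz":0,"turn":0,"jaw":0}]'
python3 look.py w7; python3 -c "
from h import *;f,o=pickle.load(open('w7.pkl','rb'));print(delta(o,(.675,.15,.08),92.9))"
```

```text
time_s: 8.65
eef_pos: [0.4589, 0.2838, 0.0841]
orientation: [3.138, -0.002, 1.623]
force: [-0.3, -0.4, -0.6]
opening: 0.493
8.65 [0.4589 0.2838 0.0841] [ 3.1382e+00 -1.9000e-03  1.6230e+00] [-0.3 -0.4 -0.6] 0.492935743637654
{'turn': np.float64(0.09), 'dx': np.float64(-144.5), 'dy': np.float64(209.1), 'dz': np.float64(4.1)}
```

View pics/w7.png

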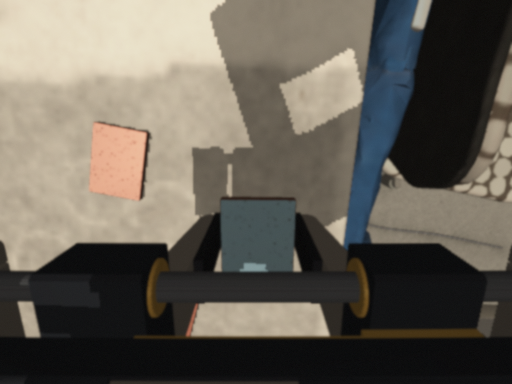

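The tile is held level, its near end at row 198. Now I'll carry it to the board's edge.

```bash
python3 -m creep '[{"dx":-15,"dy":21,"dz":0,"turn":0,"jaw":0},{"dx":-15,"dy":21,"dz":0,"turn":0,"jaw":0},{"dx":-15,"dy":21,"dz":0,"turn":0,"jaw":0},{"dx":-15,"dy":21,"dz":0,"turn":0,"jaw":0},{"dx":-15,"dy":21,"dz":0,"turn":0,"jaw":0},{"dx":-14,"dy":21,"dz":0,"turn":0,"jaw":0},{"dx":-14,"dy":21,"dz":0,"turn":0,"jaw":0},{"dx":-14,"dy":21,"dz":0,"turn":0,"jaw":0},{"dx":-14,"dy":21,"dz":0,"turn":0,"jaw":0},{"dx":-14,"dy":20,"dz":0,"turn":0,"jaw":0},{"dx":0,"dy":0,"dz":0,"turn":0,"jaw":0},{"dx":0,"dy":0,"dz":0,"turn":0,"jaw":0}]'
python3 look.py w8
python3 - <<'E'
from h import *
f,o=pickle.load(open("w8.pkl","rb"));P=cloud(f,o)
for u in (60,100,140,170,190,320,340,360,400,440):
    col=P[150:270,u]
    print(u,[(v+150,col[v].round(3).tolist()) for v in range(0,120,1) if np.isfinite(col[v,0]) and v>0 and col[v,2]>.012 and col[v-1,2]<.012 and col[v,2]<.04][:2])
E
```

```text
time_s: 9.9
eef_pos: [0.6727, 0.1485, 0.0803]
orientation: [-3.139, 0.0, 1.62]
force: [-0.1, 0.1, -0.3]
opening: 0.495
9.9 [0.6727 0.1485 0.0803] [-3.1391e+00  2.0000e-04  1.6201e+00] [-0.1  0.1 -0.3] 0.49514340814692165
60 [(155, [0.643, -0.018, 0.014]), (191, [0.675, -0.022, 0.013])]
100 [(208, [0.688, 0.011, 0.012]), (210, [0.69, 0.011, 0.012])]
140 [(237, [0.713, 0.046, 0.014])]
170 [(237, [0.712, 0.072, 0.013])]
190 []
320 []
340 [(234, [0.701, 0.223, 0.014])]
360 [(233, [0.7, 0.241, 0.013])]
400 [(232, [0.698, 0.277, 0.012])]
440 [(153, [0.626, 0.297, 0.015]), (232, [0.696, 0.312, 0.014])]
```

View pics/w8.png

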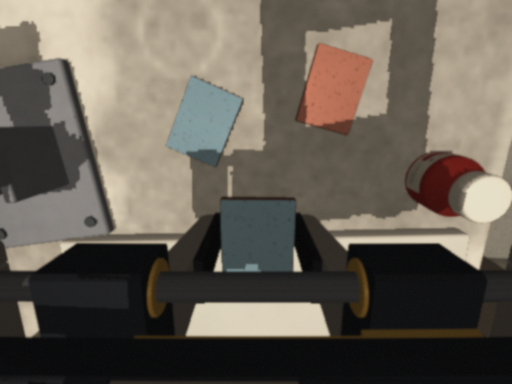

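The board's near edge is just ahead, at row ~235, which is x ≈ 0.7055 at this y. I'll move forward 12.5 mm so the edge is 20 mm ahead of the grip. Then I'll lower the tile so the board's edge pivots it in the grip.

```bash
python3 -m creep '[{"dx":0,"dy":12.5,"dz":10,"turn":-0.6,"jaw":0},{"dx":0,"dy":0,"dz":20,"turn":0,"jaw":0},{"dx":0,"dy":0,"dz":15,"turn":0,"jaw":0},{"dx":0,"dy":0,"dz":8,"turn":0,"jaw":0},{"dx":0,"dy":0,"dz":0,"turn":0,"jaw":0}]'
python3 -m creep '[{"dx":0,"dy":0,"dz":2,"turn":0,"jaw":0},{"dx":0,"dy":0,"dz":2,"turn":0,"jaw":0},{"dx":0,"dy":0,"dz":2,"turn":0,"jaw":0},{"dx":0,"dy":0,"dz":0,"turn":0,"jaw":0}]'
python3 look.py w9
```

```text
time_s: 10.45
eef_pos: [0.6849, 0.1496, 0.0272]
orientation: [-3.139, 0.0, 1.633]
force: [-0.2, 0.6, -1.1]
opening: 0.491
time_s: 10.85
eef_pos: [0.6863, 0.1495, 0.0233]
orientation: [3.141, -0.0, 1.633]
force: [0.2, -0.1, -0.3]
opening: 0.494
10.85 [0.6863 0.1495 0.0233] [ 3.1413 -0.      1.6326] [ 0.2 -0.1 -0.3] 0.4936969701226916
```

View pics/w9.png

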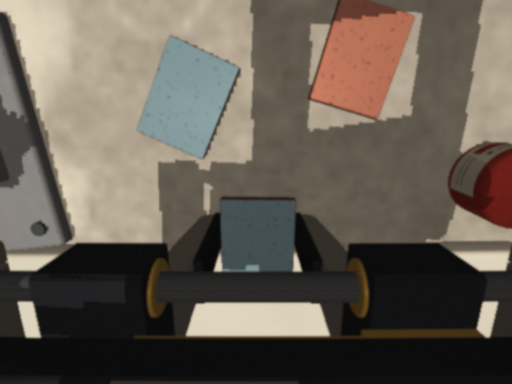

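The tile is about to touch; there's no contact force yet. I'll continue down in small steps.

```bash
python3 -m creep '[{"dx":0,"dy":0,"dz":1.5,"turn":0,"jaw":0},{"dx":0,"dy":0,"dz":1.5,"turn":0,"jaw":0},{"dx":0,"dy":0,"dz":0,"turn":0,"jaw":0}]'
python3 -m creep '[{"dx":0,"dy":0,"dz":1.5,"turn":0,"jaw":0},{"dx":0,"dy":0,"dz":1.5,"turn":0,"jaw":0},{"dx":0,"dy":0,"dz":0,"turn":0,"jaw":0}]'
python3 look.py w10
```

```text
time_s: 11.2
eef_pos: [0.6865, 0.1495, 0.0214]
orientation: [3.141, -0.0, 1.633]
force: [-3.4, -0.4, 8.7]
opening: 0.494
time_s: 11.5
eef_pos: [0.6866, 0.1495, 0.0188]
orientation: [3.141, -0.0, 1.633]
force: [-4.6, -0.9, 13.1]
opening: 0.493
11.5 [0.6866 0.1495 0.0188] [ 3.1406e+00 -1.0000e-04  1.6326e+00] [-4.6 -0.9 13.1] 0.49345030922329663
```

View pics/w10.png

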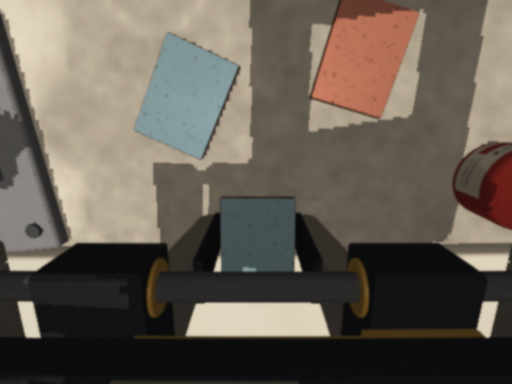

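The near side face has gone from view at row 197, so the tile is pivoting, at about 13 N. I'll continue down and measure its slope from the depth.

```bash
cat > slope.py <<'E'
import sys
from h import *
def slope(f,o,pr=1):
    P=cloud(f,o);H,S,V=cv2.split(cv2.cvtColor(f["frame"],cv2.COLOR_RGB2HSV))
    m=np.zeros(H.shape,bool);m[180:272,226:290]=1
    m&=(H>85)&(H<115)&(S>30)&np.isfinite(P[:,:,0])&(f["depth"]<.24)&(f["depth"]>.12)
    Rt=Rn.from_euler("xyz",o["orientation"]).as_matrix()
    T=(P[m]-o["eef_pos"])@Rt*1000
    k=np.ones(len(T),bool)
    for _ in range(5):
        A=np.c_[T[k][:,:2],np.ones(k.sum())];s=np.linalg.lstsq(A,T[k][:,2],rcond=None)[0]
        r=T[:,2]-np.c_[T[:,:2],np.ones(len(T))]@s;k=abs(r)<max(1.5,2*np.median(abs(r)))
    print("n",k.sum(),"pitch(far end up) rad",np.arctan(-s[1]).round(3),"roll",np.arctan(s[0]).round(3),"z0(top below TCP) mm",s[2].round(2),"y range",T[k][:,1].min().round(1),T[k][:,1].max().round(1),"x",T[k][:,0].min().round(1),T[k][:,0].max().round(1),"rms",r[k].std().round(2))
if __name__=="__main__":
    for n in sys.argv[1:]: slope(*pickle.load(open(n+".pkl","rb")))
E
python3 slope.py w7 w8 w9 w10
python3 -m creep '[{"dx":0,"dy":0,"dz":1.5,"turn":0,"jaw":0},{"dx":0,"dy":0,"dz":1.5,"turn":0,"jaw":0},{"dx":0,"dy":0,"dz":0,"turn":0,"jaw":0}]'
python3 look.py w11; python3 slope.py w11
```

```text
n 4403 pitch(far end up) rad -0.003 roll 0.0 z0(top below TCP) mm -5.42 y range -18.4 28.3 x -20.2 20.1 rms 0.57
n 4412 pitch(far end up) rad -0.003 roll 0.001 z0(top below TCP) mm -5.38 y range -18.4 28.4 x -20.1 20.0 rms 0.56
n 4394 pitch(far end up) rad -0.003 roll -0.0 z0(top below TCP) mm -5.36 y range -18.4 28.2 x -20.2 20.0 rms 0.57
n 4503 pitch(far end up) rad 0.129 roll -0.001 z0(top below TCP) mm -6.41 y range -19.3 25.7 x -19.7 19.5 rms 0.59
time_s: 11.85
eef_pos: [0.6869, 0.1496, 0.0159]
orientation: [3.14, -0.0, 1.633]
force: [-3.6, -1.5, 11.9]
opening: 0.5
11.85 [0.6869 0.1496 0.0159] [ 3.1400e+00 -1.0000e-04  1.6326e+00] [-3.6 -1.5 11.9] 0.5002064709877261
n 4528 pitch(far end up) rad 0.226 roll -0.001 z0(top below TCP) mm -7.43 y range -19.6 23.9 x -19.3 19.2 rms 0.61
```

The slope readout works: it was level before and now reads 0.226 rad with the far end up. The near end would reach the table before 0.5, so I'll move forward 4 mm to bring the board's edge closer to the pivot.

```bash
python3 -m creep '[{"dx":0,"dy":1.5,"dz":0,"turn":0,"jaw":0},{"dx":0,"dy":1.5,"dz":0,"turn":0,"jaw":0},{"dx":0,"dy":1,"dz":0,"turn":0,"jaw":0},{"dx":0,"dy":0,"dz":0,"turn":0,"jaw":0}]'
python3 look.py w12; python3 slope.py w12
python3 -m creep '[{"dx":0,"dy":0,"dz":1,"turn":0,"jaw":0},{"dx":0,"dy":0,"dz":1,"turn":0,"jaw":0},{"dx":0,"dy":0,"dz":0,"turn":0,"jaw":0}]'
python3 look.py w13; python3 slope.py w13
```

```text
time_s: 12.3
eef_pos: [0.6876, 0.1495, 0.0148]
orientation: [-3.136, 0.0, 1.632]
force: [-12.7, -0.9, 13.7]
opening: 0.495
12.3 [0.6876 0.1495 0.0148] [-3.1365e+00  3.0000e-04  1.6324e+00] [-12.7  -0.9  13.7] 0.4946927027978285
n 4607 pitch(far end up) rad 0.268 roll -0.003 z0(top below TCP) mm -8.06 y range -20.2 23.2 x -19.2 19.1 rms 0.61
time_s: 12.65
eef_pos: [0.6884, 0.1496, 0.013]
orientation: [-3.138, 0.0, 1.633]
force: [-10.0, -1.8, 12.6]
opening: 0.495
12.65 [0.6884 0.1496 0.013 ] [-3.1381e+00  2.0000e-04  1.6325e+00] [-10.   -1.8  12.6] 0.49479479893978284
n 4652 pitch(far end up) rad 0.324 roll -0.003 z0(top below TCP) mm -8.97 y range -20.6 22.2 x -19.3 19.2 rms 0.63
```

```bash
python3 -m creep '[{"dx":0,"dy":0,"dz":1.2,"turn":0,"jaw":0},{"dx":0,"dy":0,"dz":1.2,"turn":0,"jaw":0},{"dx":0,"dy":0,"dz":0,"turn":0,"jaw":0}]'
python3 look.py w14; python3 slope.py w14
python3 -m creep '[{"dx":0,"dy":0,"dz":1,"turn":0,"jaw":0},{"dx":0,"dy":0,"dz":1,"turn":0,"jaw":0},{"dx":0,"dy":0,"dz":0,"turn":0,"jaw":0}]'
python3 look.py w15; python3 slope.py w15
```

```text
time_s: 13.0
eef_pos: [0.6892, 0.1496, 0.0109]
orientation: [-3.14, 0.0, 1.632]
force: [-8.0, -1.6, 13.0]
opening: 0.491
13.0 [0.6892 0.1496 0.0109] [-3.1397e+00  1.0000e-04  1.6325e+00] [-8.  -1.6 13. ] 0.4913788367750326
n 4635 pitch(far end up) rad 0.391 roll -0.004 z0(top below TCP) mm -10.1 y range -21.0 20.8 x -19.3 19.2 rms 0.63
time_s: 13.35
eef_pos: [0.6898, 0.1497, 0.0093]
orientation: [-3.141, 0.0, 1.633]
force: [-8.2, -2.1, 14.4]
opening: 0.491
13.35 [0.6898 0.1497 0.0093] [-3.1409e+00  1.0000e-04  1.6325e+00] [-8.2 -2.1 14.4] 0.49086999979111584
n 4675 pitch(far end up) rad 0.445 roll -0.004 z0(top below TCP) mm -11.03 y range -21.0 19.7 x -19.3 19.3 rms 0.64
```

View pics/w15.png

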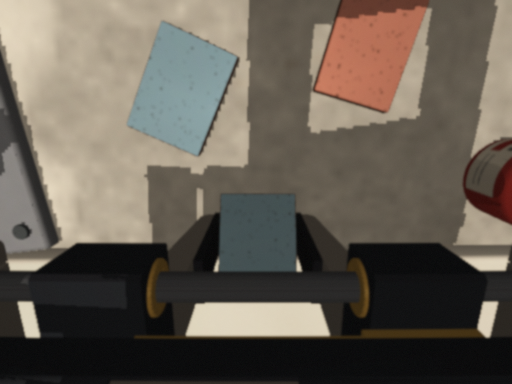

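```bash
python3 -m creep '[{"dx":0,"dy":0,"dz":1,"turn":0,"jaw":0},{"dx":0,"dy":0,"dz":1,"turn":0,"jaw":0},{"dx":0,"dy":0,"dz":0,"turn":0,"jaw":0}]'
python3 look.py w16; python3 slope.py w16
python3 -m creep '[{"dx":0,"dy":0,"dz":0.5,"turn":0,"jaw":0},{"dx":0,"dy":0,"dz":0,"turn":0,"jaw":0}]'
python3 look.py w17; python3 slope.py w17
```

```text
time_s: 13.7
eef_pos: [0.6904, 0.1497, 0.0076]
orientation: [3.141, 0.0, 1.633]
force: [-5.6, -1.1, 15.2]
opening: 0.497
13.7 [0.6904 0.1497 0.0076] [3.141  0.     1.6325] [-5.6 -1.1 15.2] 0.4973254421222688
n 4654 pitch(far end up) rad 0.499 roll -0.004 z0(top below TCP) mm -12.08 y range -20.9 18.9 x -19.3 19.3 rms 0.65
time_s: 13.95
eef_pos: [0.6906, 0.1497, 0.0073]
orientation: [3.141, -0.0, 1.632]
force: [-6.6, -1.7, 15.9]
opening: 0.498
13.95 [0.6906 0.1497 0.0073] [ 3.1407 -0.      1.6325] [-6.6 -1.7 15.9] 0.4975682394880861
n 4649 pitch(far end up) rad 0.51 roll -0.006 z0(top below TCP) mm -12.28 y range -20.9 18.6 x -19.3 19.3 rms 0.64
```

That gives 0.51 rad against the bed's 0.504. I'll lift clear, turn to the holder's yaw and recheck.

```bash
python3 -m creep '[{"dx":0,"dy":0,"dz":-5,"turn":0,"jaw":0},{"dx":0,"dy":0,"dz":-10,"turn":0,"jaw":0},{"dx":0,"dy":-5,"dz":-25,"turn":0,"jaw":0},{"dx":0,"dy":-10,"dz":-30,"turn":-2.5,"jaw":0},{"dx":0,"dy":-10,"dz":-40,"turn":-2.5,"jaw":0},{"dx":0,"dy":-10,"dz":-40,"turn":-2.5,"jaw":0},{"dx":0,"dy":-10,"dz":-30,"turn":0,"jaw":0},{"dx":0,"dy":0,"dz":0,"turn":0,"jaw":0},{"dx":0,"dy":0,"dz":0,"turn":0,"jaw":0}]'
python3 look.py w18; python3 slope.py w18; python3 look.py t18 top;python3 look.py s18 scene
```

```text
time_s: 14.9
eef_pos: [0.6459, 0.1445, 0.1861]
orientation: [3.14, -0.0, 1.763]
force: [-0.9, 0.6, -0.9]
opening: 0.492
14.9 [0.6459 0.1445 0.1861] [ 3.1397 -0.      1.7635] [-0.9  0.6 -0.9] 0.4918709689403454
n 4625 pitch(far end up) rad 0.491 roll -0.006 z0(top below TCP) mm -12.17 y range -21.0 18.9 x -19.4 19.1 rms 0.64
14.95 [0.6453 0.1443 0.1847] [-3.1412  0.      1.7635] [-0.3 -0.1 -1.1] 0.4932630012261033
15.0 [0.645  0.1442 0.1839] [-3.1399  0.      1.7634] [-0.4 -0.9 -0.8] 0.4953102015995305
```

View pics/w18.png

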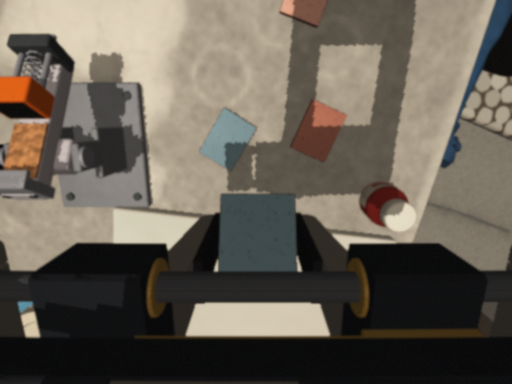

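View pics/s18.png

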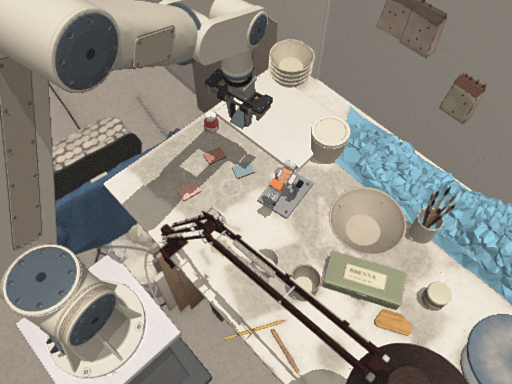

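The slope holds at 0.491 rad after lifting, and the bystanders are where they were. Next I'll compute the tile's pose in the tool and the tool targets for each stage.

```bash
cat > plan.py <<'E'
from h import *
from workcell import get_obs
import sys
th=.504;yaw=np.radians(11.0);seat=np.array([.6378,-.0527,.1199])
ex=np.array([np.cos(th)*np.cos(yaw),np.cos(th)*np.sin(yaw),np.sin(th)]);ez=np.array([-np.sin(th)*np.cos(yaw),-np.sin(th)*np.sin(yaw),np.cos(th)]);ey=np.cross(ez,ex)
B=np.stack([ex,ey,ez],1)
def tilepose(f,o,vrow,thp,z0,x0=0):
    """near top edge via row -> centre in tool frame, mm (x,y,z)"""
    T=f["tool_from_camera"];c=T[:3,3]*1000
    n=cv2.undistortPoints(np.array([[[258.,vrow]]]),f["K"],f["dist"]).reshape(2);d=T[:3,:3]@np.r_[n,1]
    # plane z=z0 - tan*y
    t=np.tan(thp);k=(z0-t*c[1]-c[2])/(d[2]+t*d[1]);p=c+k*d
    cc,s=np.cos(thp),np.sin(thp)
    return p,np.array([x0,p[1]+31*cc+4*s,p[2]-31*s+4*cc])
def tcp_for(bx,bz,ct,by=0,yawtool=np.radians(101)):
    w=seat+B@(np.array([bx,by,bz])/1000)
    R=Rn.from_euler("xyz",[np.pi,0,yawtool]).as_matrix()
    return w-R@(ct/1000)
E
python3 - <<'E'
from plan import *
f,o=pickle.load(open("w18.pkl","rb"))
# edge rows at tile near end & side columns
H,S,V=cv2.split(cv2.cvtColor(f["frame"],cv2.COLOR_RGB2HSV))
g=cv2.cvtColor(f["frame"],cv2.COLOR_RGB2GRAY).astype(int)
for u in(235,250,265,280): print(u,g[186:202,u].tolist())
print(g[225,212:228].tolist(),g[225,288:306].tolist())
p,ct=tilepose(f,o,193.5,.491,-12.17);print("near edge",p.round(1),"centre in tool",ct.round(1))
for nm,bx,bz in(("A0",14,50),("A",12,22),("B",-9,22),("C",-9,4),("D",0,4)):
    t=tcp_for(bx,bz,ct);print(nm,t.round(4),delta(get_obs(),t,101))
E
```

```text
235 [89, 90, 91, 96, 116, 139, 143, 114, 83, 72, 72, 72, 72, 71, 72, 71]
250 [94, 104, 122, 141, 154, 158, 147, 118, 88, 74, 70, 72, 70, 71, 72, 72]
265 [83, 82, 82, 83, 95, 116, 126, 109, 85, 73, 71, 72, 70, 71, 70, 71]
280 [87, 88, 87, 87, 89, 87, 82, 75, 68, 69, 71, 71, 71, 73, 71, 72]
[9, 9, 10, 7, 8, 9, 16, 37, 61, 71, 74, 73, 73, 72, 71, 72] [72, 73, 71, 72, 71, 69, 65, 52, 30, 12, 11, 7, 7, 10, 8, 7, 11, 16]
near edge [  0.2 -21.5  -0.7] centre in tool [  0.    7.7 -11.8]
A0 [ 0.6186 -0.0564  0.1587] {'turn': np.float64(0.04), 'dx': np.float64(-192.0), 'dy': np.float64(-64.2), 'dz': np.float64(24.9)}
A [ 0.6301 -0.0542  0.1332] {'turn': np.float64(0.04), 'dx': np.float64(-192.0), 'dy': np.float64(-52.4), 'dz': np.float64(50.4)}
B [ 0.6121 -0.0577  0.1231] {'turn': np.float64(0.04), 'dx': np.float64(-192.0), 'dy': np.float64(-70.8), 'dz': np.float64(60.5)}
C [ 0.6206 -0.056   0.1073] {'turn': np.float64(0.04), 'dx': np.float64(-192.0), 'dy': np.float64(-62.1), 'dz': np.float64(76.3)}
D [ 0.6283 -0.0545  0.1116] {'turn': np.float64(0.04), 'dx': np.float64(-192.0), 'dy': np.float64(-54.2), 'dz': np.float64(71.9)}
```

```bash
python3 - <<'E'
from plan import *
f,o=pickle.load(open("w4.pkl","rb"));P=cloud(f,o)
h=np.array([np.cos(yaw),np.sin(yaw),0]);l=np.array([-np.sin(yaw),np.cos(yaw),0])
d=P-seat;a=d@h*1000;b=d@l*1000
for lo,hi in((20,30),(30,42),(42,56)):
  for sg in(1,-1):
    print(sg,lo,hi,[(x,round(float(np.nanmax(P[:,:,2][(a>x)&(a<x+6)&(b*sg>lo)&(b*sg<hi)],initial=-1)),3)) for x in range(-40,24,6)])
E
python3 -m creep '[{"dx":0,"dy":-10,"dz":0,"turn":0,"jaw":0},{"dx":-20,"dy":-8,"dz":0,"turn":0,"jaw":0},{"dx":-25,"dy":-8,"dz":0,"turn":0,"jaw":0},{"dx":-25,"dy":-8,"dz":0,"turn":0,"jaw":0},{"dx":-25,"dy":-8,"dz":0,"turn":0,"jaw":0},{"dx":-25,"dy":-8,"dz":0,"turn":0,"jaw":0},{"dx":-25,"dy":-8,"dz":0,"turn":0,"jaw":0},{"dx":-25,"dy":-6,"dz":0,"turn":0,"jaw":0},{"dx":-20,"dy":0,"dz":0,"turn":0,"jaw":0},{"dx":0,"dy":0,"dz":0,"turn":0,"jaw":0},{"dx":0,"dy":0,"dz":0,"turn":0,"jaw":0}]'
python3 look.py w19; python3 slope.py w19;python3 - <<'E'
from plan import *
ct=np.array([0,7.7,-11.8])
for nm,bx,bz in(("A0",14,50),("A",12,22)): print(nm,delta(get_obs(),tcp_for(bx,bz,ct),101))
E
```

```text
1 20 30 [(-40, 0.013), (-34, 0.013), (-28, 0.013), (-22, 0.013), (-16, 0.325), (-10, 0.325), (-4, 0.105), (2, 0.105), (8, 0.108), (14, 0.111), (20, 0.111)]
-1 20 30 [(-40, -1.0), (-34, -1.0), (-28, -1.0), (-22, 0.303), (-16, 0.325), (-10, 0.301), (-4, 0.105), (2, 0.106), (8, 0.109), (14, 0.112), (20, 0.111)]
1 30 42 [(-40, 0.014), (-34, 0.013), (-28, 0.014), (-22, 0.014), (-16, 0.325), (-10, 0.325), (-4, 0.104), (2, 0.107), (8, 0.108), (14, 0.107), (20, 0.105)]
-1 30 42 [(-40, 0.014), (-34, 0.014), (-28, 0.308), (-22, 0.31), (-16, 0.325), (-10, 0.31), (-4, 0.307), (2, 0.3), (8, 0.293), (14, 0.286), (20, 0.278)]
1 42 56 [(-40, 0.014), (-34, 0.013), (-28, 0.013), (-22, 0.014), (-16, 0.325), (-10, 0.325), (-4, 0.309), (2, 0.013), (8, 0.013), (14, 0.014), (20, 0.013)]
-1 42 56 [(-40, 0.013), (-34, 0.013), (-28, 0.309), (-22, 0.309), (-16, 0.309), (-10, 0.309), (-4, 0.27), (2, 0.108), (8, 0.11), (14, 0.109), (20, 0.105)]
time_s: 16.15
eef_pos: [0.6184, -0.0543, 0.1844]
orientation: [-3.14, -0.001, 1.762]
force: [-0.3, 0.1, -0.3]
opening: 0.5
16.15 [ 0.6184 -0.0543  0.1844] [-3.1402e+00 -8.0000e-04  1.7625e+00] [-0.3  0.1 -0.3] 0.49960169292186646
n 4696 pitch(far end up) rad 0.491 roll -0.004 z0(top below TCP) mm -12.19 y range -21.5 18.9 x -19.4 19.1 rms 0.64
A0 {'turn': np.float64(0.03), 'dx': np.float64(-2.6), 'dy': np.float64(-0.4), 'dz': np.float64(25.9)}
A {'turn': np.float64(0.03), 'dx': np.float64(-2.6), 'dy': np.float64(11.3), 'dz': np.float64(51.4)}
```

View pics/w19.png

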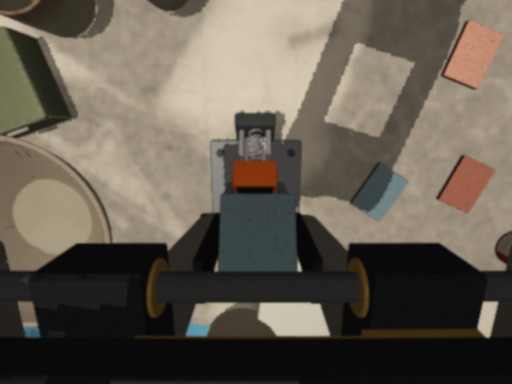

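Tile and jaw are in line to within about 2 mm: tile centre u 258, jaw centre u 255. I'll correct that and come down to stage A, above hook height and just uphill of the jaw face.

```bash
python3 -m creep '[{"dx":-2.5,"dy":0,"dz":12,"turn":0,"jaw":0},{"dx":0,"dy":0,"dz":14,"turn":0,"jaw":0},{"dx":0,"dy":3,"dz":7,"turn":0,"jaw":0},{"dx":0,"dy":3,"dz":7,"turn":0,"jaw":0},{"dx":0,"dy":3,"dz":6,"turn":0,"jaw":0},{"dx":0,"dy":2,"dz":4,"turn":0,"jaw":0},{"dx":0,"dy":0,"dz":0,"turn":0,"jaw":0},{"dx":0,"dy":0,"dz":0,"turn":0,"jaw":0}]'
python3 look.py w20; python3 slope.py w20;python3 - <<'E'
from plan import *
ct=np.array([0,7.7,-11.8])
for nm,bx,bz in(("A",12,22),("B",-9,22)): print(nm,delta(get_obs(),tcp_for(bx,bz,ct),101))
f,o=pickle.load(open("w20.pkl","rb"));P=cloud(f,o)
F=(P-seat)@B*1000
for v in range(140,215,4): print(v,f["frame"][v,256],F[v,256].round(1),end=" | ")
E
```

```text
time_s: 17.0
eef_pos: [0.6305, -0.0547, 0.1353]
orientation: [3.142, 0.0, 1.764]
force: [0.4, 0.5, -0.5]
opening: 0.498
17.0 [ 0.6305 -0.0547  0.1353] [3.1415 0.     1.7636] [ 0.4  0.5 -0.5] 0.49761922176205525
n 4692 pitch(far end up) rad 0.489 roll -0.004 z0(top below TCP) mm -12.18 y range -21.8 18.8 x -19.4 19.1 rms 0.66
A {'turn': np.float64(0.04), 'dx': np.float64(0.6), 'dy': np.float64(-0.3), 'dz': np.float64(2.3)}
B {'turn': np.float64(0.04), 'dx': np.float64(0.6), 'dy': np.float64(-18.7), 'dz': np.float64(12.5)}
140 [119 113 110] [-67.7  -1.9  -2.5] | 144 [134 129 127] [-55.2  -1.8  17.7] | 148 [112 105 101] [-60.8  -1.9  -1.9] | 152 [153  90  53] [-44.2  -1.7  29.9] | 156 [219  94  23] [-41.7  -1.7  29.4] | 160 [220  96  24] [-38.9  -1.7  29.6] | 164 [220  97  25] [-36.4  -1.7  29.2] | 168 [195  83  20] [-33.3  -1.7  30.6] | 172 [136  54  15] [-31.1  -1.7  29.5] | 176 [136  54  13] [-28.1  -1.7  30.4] | 180 [136  54  13] [-26.   -1.7  29.1] | 184 [111  44  12] [-23.8  -1.7  28. ] | 188 [10  8  9] [-22.9  -1.7  21.8] | 192 [16 18 17] [-22.8  -1.8  12.5] | 196 [59 69 71] [-16.1  -1.7  28.1] | 200 [57 68 70] [-13.6  -1.7  28.1] | 204 [60 70 71] [-11.3  -1.7  27.1] | 208 [60 71 72] [-8.6 -1.7 28.2] | 212 [60 71 72] [-6.3 -1.7 27.5] |
```

View pics/w20.png

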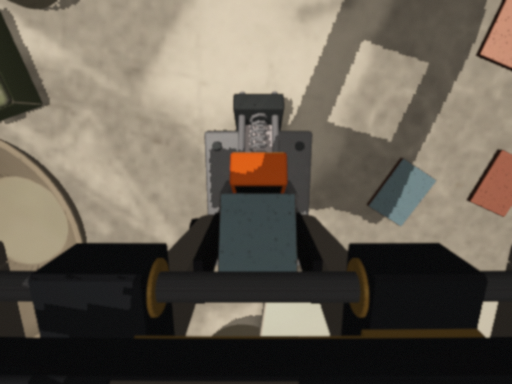

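Stage A: the tile's underside is 20 mm above the bed, near edge at −18, jaw face at −23, all well aligned. Next I'll push the jaw downhill along the bed.

```bash
python3 -m creep '[{"dx":0.3,"dy":0,"dz":2,"turn":0,"jaw":0},{"dx":0.3,"dy":-2.6,"dz":1.4,"turn":0,"jaw":0},{"dx":0,"dy":-2.6,"dz":1.4,"turn":0,"jaw":0},{"dx":0,"dy":-2.6,"dz":1.4,"turn":0,"jaw":0},{"dx":0,"dy":-2.6,"dz":1.4,"turn":0,"jaw":0},{"dx":0,"dy":0,"dz":0,"turn":0,"jaw":0}]'
python3 look.py w21; python3 slope.py w21;cat > chk.py <<'E'
import sys
from plan import *
f,o=pickle.load(open(sys.argv[1]+".pkl","rb"));P=cloud(f,o);F=(P-seat)@B*1000
H,S,V=cv2.split(cv2.cvtColor(f["frame"],cv2.COLOR_RGB2HSV))
org=(H<15)&(S>190)&(V>100);org[:,:220]=0;org[:,300:]=0;org[:130]=0
q=F[org&np.isfinite(F[:,:,0])&(abs(F[:,:,2]-29.5)<3)];print("jaw top x",np.percentile(q[:,0],[3,97]).round(1),"y",np.percentile(q[:,1],[2,98]).round(1))
m=(H>85)&(H<115)&(S>20);m[:180]=0;m[272:]=0;m[:,:222]=0;m[:,294:]=0
q=F[m&(f["depth"]<.24)];a,b=np.polyfit(q[:,0],q[:,2],1);print("tile top: x from",np.percentile(q[:,0],1).round(1),"z=%.1f%+.3fx"%(b,a),"y",np.percentile(q[:,1],[1,99]).round(1))
E
python3 chk.py w20; python3 chk.py w21
```

```text
time_s: 17.65
eef_pos: [0.622, -0.0558, 0.1287]
orientation: [3.137, 0.0, 1.763]
force: [5.8, 2.5, 3.3]
opening: 0.495
17.65 [ 0.622  -0.0558  0.1287] [3.1368e+00 5.0000e-04 1.7633e+00] [5.8 2.5 3.3] 0.494519228327507
n 4650 pitch(far end up) rad 0.491 roll -0.006 z0(top below TCP) mm -12.17 y range -21.0 18.8 x -19.5 19.2 rms 0.65
jaw top x [-43.2 -23.8] y [-17.3  16.3]
 ** On entry to DLASCL parameter number  4 had an illegal value
 ** On entry to DLASCL parameter number  4 had an illegal value
 ** On entry to DLASCL parameter number  4 had an illegal value
 ** On entry to DLASCL parameter number  4 had an illegal value
 ** On entry to DLASCL parameter number  5 had an illegal value
 ** On entry to DLASCL parameter number  4 had an illegal value
jaw top x [-49.  -29.7] y [-17.1  16.1]
 ** On entry to DLASCL parameter number  4 had an illegal value
 ** On entry to DLASCL parameter number  4 had an illegal value
 ** On entry to DLASCL parameter number  4 had an illegal value
 ** On entry to DLASCL parameter number  4 had an illegal value
 ** On entry to DLASCL parameter number  5 had
[... 564 characters left out ...]
          ~~~~~~~~~~~~~~~~~~~^^^^^^^^^^^^^
                                             signature=signature)
                                             ^^^^^^^^^^^^^^^^^^^^
    raise LinAlgError("SVD did not converge in Linear Least Squares")
numpy.linalg.LinAlgError: SVD did not converge in Linear Least Squares
Traceback (most recent call last):
  File "chk.py", line 8, in <module>
    q=F[m&(f["depth"]<.24)];a,b=np.polyfit(q[:,0],q[:,2],1);print("tile top: x from",np.percentile(q[:,0],1).round(1),"z=%.1f%+.3fx"%(b,a),"y",np.percentile(q[:,1],[1,99]).round(1))
                                ~~~~~~~~~~^^^^^^^^^^^^^^^^^
numpy.linalg.LinAlgError: SVD did not converge in Linear Least Squares
```

View pics/w21.png

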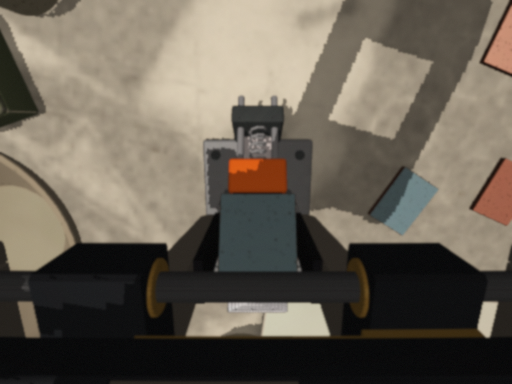

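The jaw is pushed back about 6 mm at 7 N, and the tile hasn't slipped in the grip. Pushing on.

```bash
sed -i 's/q=F\[m&(f\["depth"\]<.24)\]/q=F[m\&(f["depth"]<.24)\&np.isfinite(F[:,:,0])]/' chk.py
python3 -m creep '[{"dx":0,"dy":-2.2,"dz":1.1,"turn":0,"jaw":0},{"dx":0,"dy":-2.2,"dz":1.1,"turn":0,"jaw":0},{"dx":0,"dy":-2.2,"dz":1.1,"turn":0,"jaw":0},{"dx":0,"dy":-2.2,"dz":1.1,"turn":0,"jaw":0},{"dx":0,"dy":0,"dz":0,"turn":0,"jaw":0}]'
python3 look.py w22; python3 slope.py w22; python3 chk.py w21; python3 chk.py w22
```

```text
time_s: 18.2
eef_pos: [0.6151, -0.0571, 0.125]
orientation: [3.133, 0.001, 1.763]
force: [9.9, 5.8, 4.1]
opening: 0.493
18.2 [ 0.6151 -0.0571  0.125 ] [3.1333e+00 8.0000e-04 1.7633e+00] [9.9 5.8 4.1] 0.4930847353629363
n 4649 pitch(far end up) rad 0.493 roll -0.006 z0(top below TCP) mm -12.13 y range -21.0 18.9 x -19.5 19.1 rms 0.65
jaw top x [-49.  -29.7] y [-17.1  16.1]
tile top: x from -27.5 z=28.0+0.129x y [-21.1  20.6]
jaw top x [-56.8 -37.6] y [-17.1  16.2]
tile top: x from -35.4 z=29.3+0.139x y [-21.   20.7]
```

View pics/w22.png

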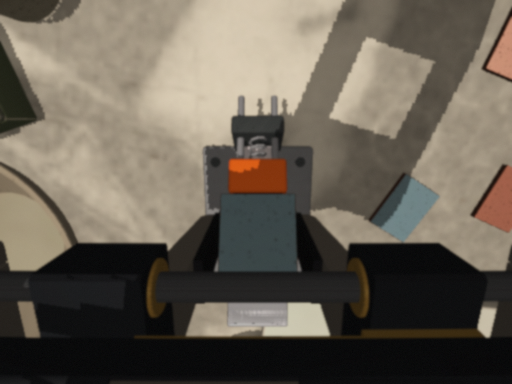

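```bash
python3 -m creep '[{"dx":0,"dy":-2,"dz":1,"turn":0,"jaw":0},{"dx":0,"dy":-1.8,"dz":0.8,"turn":0,"jaw":0},{"dx":0,"dy":0,"dz":0,"turn":0,"jaw":0}]'
python3 look.py w23; python3 slope.py w23; python3 chk.py w23
python3 - <<'E'
from plan import *
f,o=pickle.load(open("w23.pkl","rb"))
th0=.493
p,ct=tilepose(f,o,194,.493,-12.13)
R=Rn.from_euler("xyz",o["orientation"]).as_matrix()
w=o["eef_pos"]+R@(ct/1000);print("centre in bed frame",((w-seat)@B*1000).round(1))
E
```

```text
time_s: 18.55
eef_pos: [0.6122, -0.0578, 0.1236]
orientation: [3.132, 0.001, 1.763]
force: [11.6, 5.6, 4.2]
opening: 0.498
18.55 [ 0.6122 -0.0578  0.1236] [3.1317e+00 9.0000e-04 1.7632e+00] [11.6  5.6  4.2] 0.4981325021505422
n 4640 pitch(far end up) rad 0.497 roll -0.005 z0(top below TCP) mm -12.1 y range -21.0 18.8 x -19.5 19.2 rms 0.66
jaw top x [-60.2 -40.9] y [-17.2  16.1]
tile top: x from -38.8 z=29.9+0.142x y [-21.1  20.7]
centre in bed frame [-8.4 -0.1 22.5]
```

Jaw back about 17 mm, tile centre at bed (−8.4, −0.1, 22.5), so its far edge is at +22.6, short of the hook tip at 26. Next I'll lower it square to the bed.

```bash
python3 -m creep '[{"dx":0,"dy":0.9,"dz":1.75,"turn":0,"jaw":0},{"dx":0,"dy":0.9,"dz":1.75,"turn":0,"jaw":0},{"dx":0,"dy":0.9,"dz":1.75,"turn":0,"jaw":0},{"dx":0,"dy":0.9,"dz":1.75,"turn":0,"jaw":0},{"dx":0,"dy":0,"dz":0,"turn":0,"jaw":0}]'
python3 look.py w24; python3 slope.py w24; python3 chk.py w24
cat > cen.py <<'E'
import sys
from plan import *
f,o=pickle.load(open(sys.argv[1]+".pkl","rb"));th0=float(sys.argv[2]);z0=float(sys.argv[3]);row=float(sys.argv[4])
p,ct=tilepose(f,o,row,th0,z0);R=Rn.from_euler("xyz",o["orientation"]).as_matrix()
for c in (ct,):
    w=o["eef_pos"]+R@(c/1000);print("centre in bed frame",((w-seat)@B*1000).round(1),"tile world slope",round(th0+np.pi-abs(o["orientation"][0])*1,3))
g=cv2.cvtColor(f["frame"],cv2.COLOR_RGB2GRAY).astype(int);print(g[184:206,245].tolist(),g[184:206,272].tolist())
E
```

```text
time_s: 19.1
eef_pos: [0.6157, -0.0579, 0.1173]
orientation: [3.132, 0.002, 1.764]
force: [8.1, 2.2, 10.7]
opening: 0.499
19.1 [ 0.6157 -0.0579  0.1173] [3.1322e+00 2.2000e-03 1.7635e+00] [ 8.1  2.2 10.7] 0.49868250235073336
n 4771 pitch(far end up) rad 0.481 roll -0.005 z0(top below TCP) mm -12.18 y range -22.2 18.9 x -19.4 19.1 rms 0.64
jaw top x [-60.2 -40.8] y [-17.2  16.3]
tile top: x from -39.4 z=22.6+0.123x y [-21.8  19.9]
```

View pics/w24.png

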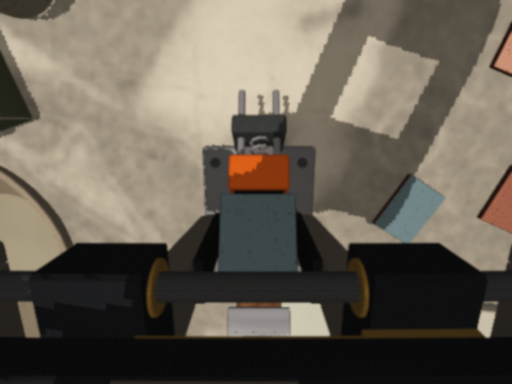

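Drag is about 6 N and the slope is still 0.48. A sliver of tan bed shows ahead of the hook at rows 302–307, so the far edge is clear of the tip. Continue down.

```bash
python3 -m creep '[{"dx":0,"dy":0.9,"dz":1.75,"turn":0,"jaw":0},{"dx":0,"dy":0.9,"dz":1.75,"turn":0,"jaw":0},{"dx":0,"dy":0.9,"dz":1.75,"turn":0,"jaw":0},{"dx":0,"dy":0,"dz":0,"turn":0,"jaw":0}]'
python3 look.py w25; python3 slope.py w25; python3 chk.py w25; python3 cen.py w25 .48 -12.2 194
```

```text
time_s: 19.55
eef_pos: [0.6185, -0.0575, 0.1122]
orientation: [3.132, 0.002, 1.764]
force: [7.8, 1.0, 10.9]
opening: 0.498
19.55 [ 0.6185 -0.0575  0.1122] [3.1321e+00 2.4000e-03 1.7636e+00] [ 7.8  1.  10.9] 0.4978441665900084
n 4719 pitch(far end up) rad 0.48 roll -0.005 z0(top below TCP) mm -12.16 y range -22.2 19.0 x -19.4 19.1 rms 0.65
jaw top x [-60.1 -40.7] y [-17.3  16.2]
tile top: x from -39.6 z=16.7+0.120x y [-22.   19.7]
centre in bed frame [-8.5 -1.   9.5] tile world slope 0.49
[71, 67, 55, 38, 19, 10, 9, 8, 12, 27, 44, 59, 64, 67, 67, 67, 66, 68, 66, 69, 69, 68] [72, 67, 56, 38, 21, 10, 7, 8, 11, 29, 51, 62, 67, 68, 67, 67, 68, 66, 68, 69, 68, 68]
```

View pics/w25.png

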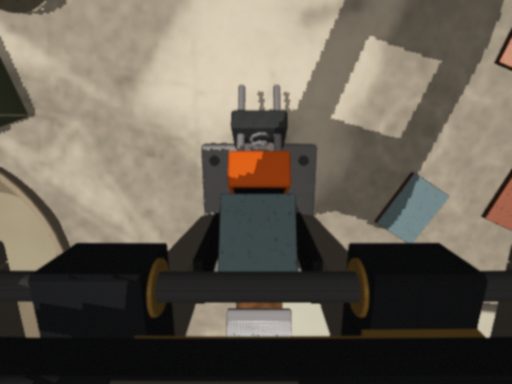

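```bash
python3 -m creep '[{"dx":0.3,"dy":0.9,"dz":1.75,"turn":0,"jaw":0},{"dx":0.3,"dy":0.9,"dz":1.75,"turn":0,"jaw":0},{"dx":0,"dy":0,"dz":0,"turn":0,"jaw":0}]'
python3 look.py w26; python3 slope.py w26
python3 -m creep '[{"dx":0,"dy":0.5,"dz":0.9,"turn":0,"jaw":0},{"dx":0,"dy":0,"dz":0,"turn":0,"jaw":0}]'
python3 look.py w27; python3 slope.py w27;python3 chk.py w27; python3 cen.py w27 .48 -12.2 194
```

```text
time_s: 19.9
eef_pos: [0.6202, -0.0567, 0.1087]
orientation: [3.132, 0.003, 1.764]
force: [8.8, 1.4, 12.0]
opening: 0.496
19.9 [ 0.6202 -0.0567  0.1087] [3.1320e+00 2.8000e-03 1.7637e+00] [ 8.8  1.4 12. ] 0.49596179700817994
n 4736 pitch(far end up) rad 0.48 roll -0.005 z0(top below TCP) mm -12.16 y range -22.2 19.0 x -19.4 19.1 rms 0.63
time_s: 20.15
eef_pos: [0.6206, -0.0566, 0.1079]
orientation: [3.132, 0.003, 1.764]
force: [7.3, 0.8, 12.4]
opening: 0.496
20.15 [ 0.6206 -0.0566  0.1079] [3.1320e+00 2.6000e-03 1.7635e+00] [ 7.3  0.8 12.4] 0.4961897280639669
n 4745 pitch(far end up) rad 0.479 roll -0.005 z0(top below TCP) mm -12.18 y range -22.2 19.0 x -19.4 19.1 rms 0.65
jaw top x [-60.2 -40.9] y [-17.1  16.2]
tile top: x from -39.8 z=11.8+0.113x y [-21.6  20.1]
centre in bed frame [-8.5 -0.5  4.6] tile world slope 0.49
[48, 30, 15, 10, 10, 7, 9, 9, 14, 27, 46, 59, 65, 68, 69, 69, 69, 69, 68, 69, 68, 69] [48, 30, 15, 8, 5, 7, 8, 7, 12, 29, 50, 64, 69, 68, 70, 68, 68, 69, 68, 69, 69, 68]
```

View pics/w27.png

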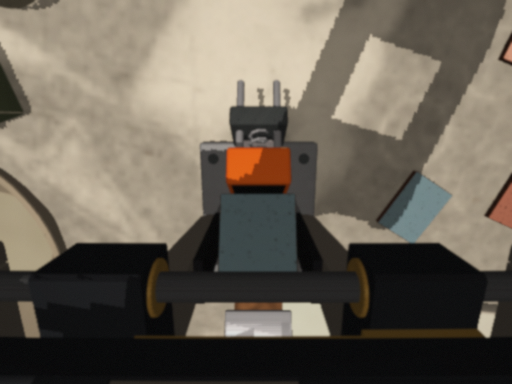

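```bash
python3 -m creep '[{"dx":0,"dy":0.5,"dz":0.9,"turn":0,"jaw":0},{"dx":0,"dy":0,"dz":0,"turn":0,"jaw":0}]'
python3 -m creep '[{"dx":0,"dy":0.4,"dz":0.7,"turn":0,"jaw":0},{"dx":0,"dy":0,"dz":0,"turn":0,"jaw":0}]'
python3 look.py w28; python3 slope.py w28;python3 chk.py w28; python3 cen.py w28 .48 -12.2 194
```

```text
time_s: 20.4
eef_pos: [0.6211, -0.0565, 0.107]
orientation: [3.132, 0.003, 1.764]
force: [7.4, 0.4, 12.2]
opening: 0.499
time_s: 20.6
eef_pos: [0.6213, -0.0565, 0.1068]
orientation: [3.132, 0.003, 1.764]
force: [5.3, 2.0, 18.0]
opening: 0.496
20.6 [ 0.6213 -0.0565  0.1068] [3.1324e+00 2.6000e-03 1.7636e+00] [ 5.3  2.  18. ] 0.49625582258808604
n 4724 pitch(far end up) rad 0.491 roll -0.004 z0(top below TCP) mm -12.23 y range -22.1 18.8 x -19.5 19.1 rms 0.65
jaw top x [-60.1 -40.8] y [-17.2  16.3]
tile top: x from -39.7 z=10.7+0.121x y [-21.5  20.2]
centre in bed frame [-8.5 -0.5  3.3] tile world slope 0.489
[38, 19, 9, 8, 7, 6, 8, 8, 11, 24, 44, 59, 66, 69, 68, 69, 69, 68, 68, 70, 69, 69] [37, 20, 9, 6, 7, 7, 4, 7, 11, 28, 50, 64, 69, 70, 68, 68, 68, 69, 69, 68, 69, 68]
```

Contact: the force rose to 18 N and the slope realigned to the bed (0.500 world). The tile lies on the bed, jaw back 17 mm. Now I'll move uphill along the bed and let the jaw follow it under the hook.

```bash
python3 -m creep '[{"dx":0,"dy":1.3,"dz":-0.7,"turn":0,"jaw":0},{"dx":0,"dy":1.3,"dz":-0.7,"turn":0,"jaw":0},{"dx":0,"dy":1.3,"dz":-0.7,"turn":0,"jaw":0},{"dx":0,"dy":0,"dz":0,"turn":0,"jaw":0}]'
python3 look.py w29; python3 slope.py w29;python3 chk.py w29; python3 cen.py w29 .49 -12.2 194
```

```text
time_s: 21.05
eef_pos: [0.6229, -0.0561, 0.1077]
orientation: [3.137, 0.002, 1.764]
force: [0.6, -1.0, 14.7]
opening: 0.494
21.05 [ 0.6229 -0.0561  0.1077] [3.1370e+00 2.1000e-03 1.7637e+00] [ 0.6 -1.  14.7] 0.49448391787396695
n 4729 pitch(far end up) rad 0.495 roll -0.004 z0(top below TCP) mm -12.25 y range -22.1 18.7 x -19.4 19.1 rms 0.64
jaw top x [-58.2 -39. ] y [-17.2  16.3]
tile top: x from -37.9 z=10.5+0.128x y [-21.5  20.2]
centre in bed frame [-6.5 -0.5  3.4] tile world slope 0.495
[31, 16, 9, 7, 9, 5, 8, 9, 12, 26, 46, 59, 66, 68, 69, 68, 69, 68, 69, 68, 68, 68] [31, 18, 8, 6, 10, 6, 6, 10, 13, 29, 52, 64, 68, 69, 68, 69, 68, 68, 69, 69, 69, 69]
```

View pics/w29.png

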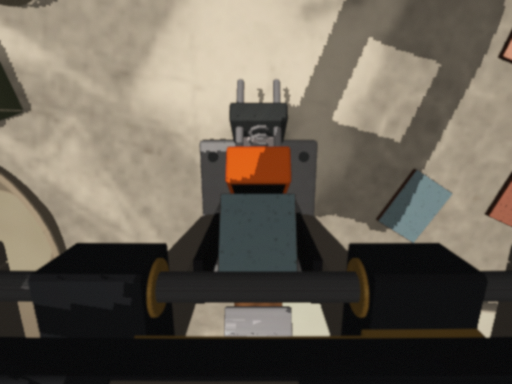

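```bash
python3 -m creep '[{"dx":0,"dy":1.5,"dz":-0.8,"turn":0,"jaw":0},{"dx":0,"dy":1.5,"dz":-0.8,"turn":0,"jaw":0},{"dx":0,"dy":1.5,"dz":-0.8,"turn":0,"jaw":0},{"dx":0,"dy":0,"dz":0,"turn":0,"jaw":0}]'
python3 look.py w30; python3 slope.py w30;python3 chk.py w30; python3 cen.py w30 .495 -12.2 194
```

```text
time_s: 21.5
eef_pos: [0.6264, -0.0554, 0.1097]
orientation: [3.139, 0.002, 1.764]
force: [-1.8, -2.9, 13.7]
opening: 0.493
21.5 [ 0.6264 -0.0554  0.1097] [3.1389e+00 2.0000e-03 1.7639e+00] [-1.8 -2.9 13.7] 0.49255394023598137
n 4737 pitch(far end up) rad 0.496 roll -0.004 z0(top below TCP) mm -12.26 y range -22.1 18.8 x -19.5 19.1 rms 0.65
jaw top x [-54.3 -35. ] y [-17.2  16.3]
tile top: x from -33.9 z=10.0+0.128x y [-21.5  20.2]
centre in bed frame [-2.5 -0.4  3.4] tile world slope 0.498
[29, 17, 8, 9, 8, 9, 7, 9, 14, 26, 45, 59, 65, 68, 69, 69, 69, 70, 68, 69, 68, 69] [30, 15, 9, 6, 6, 9, 9, 7, 14, 30, 51, 64, 68, 69, 68, 67, 70, 68, 68, 69, 70, 69]
```

View pics/w30.png

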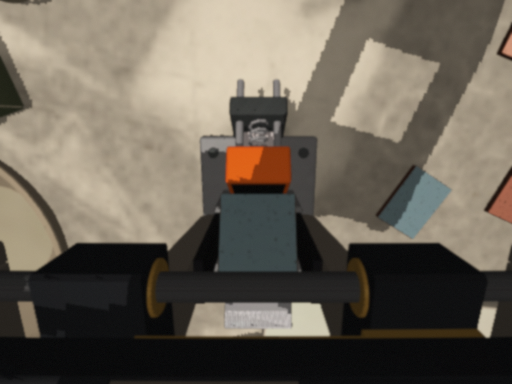

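The far edge has gone under the hook and the jaw is at about 11 mm, with 3 mm to go.

```bash
python3 -m creep '[{"dx":0,"dy":1.3,"dz":-0.7,"turn":0,"jaw":0},{"dx":0,"dy":1.0,"dz":-0.5,"turn":0,"jaw":0},{"dx":0,"dy":0,"dz":0,"turn":0,"jaw":0}]'
python3 -m creep '[{"dx":0,"dy":0.9,"dz":-0.5,"turn":0,"jaw":0},{"dx":0,"dy":0,"dz":0,"turn":0,"jaw":0},{"dx":0,"dy":0,"dz":0,"turn":0,"jaw":0}]'
python3 look.py w31; python3 slope.py w31;python3 chk.py w31; python3 cen.py w31 .495 -12.2 194
```

```text
time_s: 21.85
eef_pos: [0.628, -0.0551, 0.1106]
orientation: [3.14, 0.002, 1.764]
force: [-1.5, -3.3, 13.0]
opening: 0.497
time_s: 22.15
eef_pos: [0.6286, -0.0549, 0.111]
orientation: [3.14, 0.002, 1.764]
force: [-2.5, -2.2, 11.8]
opening: 0.493
22.15 [ 0.6286 -0.0549  0.111 ] [3.1405e+00 1.8000e-03 1.7639e+00] [-2.5 -2.2 11.8] 0.4933701591598499
n 4718 pitch(far end up) rad 0.499 roll -0.005 z0(top below TCP) mm -12.26 y range -22.1 18.7 x -19.5 19.1 rms 0.64
jaw top x [-51.6 -32.3] y [-17.2  16.2]
tile top: x from -31.2 z=9.7+0.127x y [-21.4  20.3]
centre in bed frame [ 0.2 -0.4  3.4] tile world slope 0.496
[26, 14, 6, 8, 8, 7, 9, 8, 14, 27, 47, 60, 65, 68, 68, 69, 68, 67, 68, 68, 69, 68] [29, 15, 9, 8, 6, 9, 7, 10, 13, 29, 51, 65, 70, 68, 68, 68, 68, 68, 69, 68, 69, 68]
```

```bash
python3 -m creep '[{"dx":0,"dy":0.8,"dz":-0.4,"turn":0,"jaw":0},{"dx":0,"dy":0.6,"dz":-0.2,"turn":0,"jaw":0},{"dx":0,"dy":0,"dz":0,"turn":0,"jaw":0}]'
python3 -m creep '[{"dx":0,"dy":0.8,"dz":-0.4,"turn":0,"jaw":0},{"dx":0,"dy":0,"dz":0,"turn":0,"jaw":0},{"dx":0,"dy":0,"dz":0,"turn":0,"jaw":0}]'
python3 look.py w32; python3 slope.py w32;python3 chk.py w32; python3 cen.py w32 .495 -12.2 194; python3 look.py s32 scene;python3 look.py t32 top; python3 -c "
import cv2
a=cv2.imread('pics/s32.png')[140:230,240:330];b=cv2.imread('pics/w32.png')
cv2.imwrite('pics/s32c.png',cv2.resize(a,None,fx=6,fy=6,interpolation=2))"
```

```text
time_s: 22.5
eef_pos: [0.6292, -0.0548, 0.1113]
orientation: [-3.141, 0.002, 1.764]
force: [-5.3, -4.3, 12.8]
opening: 0.495
time_s: 22.8
eef_pos: [0.6292, -0.0548, 0.1113]
orientation: [-3.14, 0.002, 1.764]
force: [-6.0, -4.6, 12.1]
opening: 0.495
22.8 [ 0.6292 -0.0548  0.1113] [-3.1395e+00  1.6000e-03  1.7640e+00] [-6.  -4.6 12.1] 0.4951445872268186
n 4757 pitch(far end up) rad 0.503 roll -0.004 z0(top below TCP) mm -12.27 y range -22.0 18.6 x -19.5 19.2 rms 0.64
jaw top x [-50.9 -31.5] y [-17.2  16.2]
tile top: x from -30.6 z=9.6+0.129x y [-21.5  20.3]
centre in bed frame [ 0.9 -0.4  3.3] tile world slope 0.497
[24, 13, 9, 8, 8, 4, 5, 7, 12, 29, 47, 60, 66, 68, 68, 69, 68, 68, 69, 69, 68, 69] [25, 13, 8, 9, 8, 6, 7, 8, 14, 29, 51, 64, 68, 69, 68, 68, 69, 68, 69, 67, 68, 69]
22.85 [ 0.6293 -0.0548  0.1113] [-3.1395e+00  1.5000e-03  1.7640e+00] [-6.9 -4.1 11.8] 0.4913621751405646
22.9 [ 0.6292 -0.0548  0.1113] [-3.1395e+00  1.5000e-03  1.7640e+00] [-7.2 -4.5 11.5] 0.49846266179094456
```

View pics/w32.png

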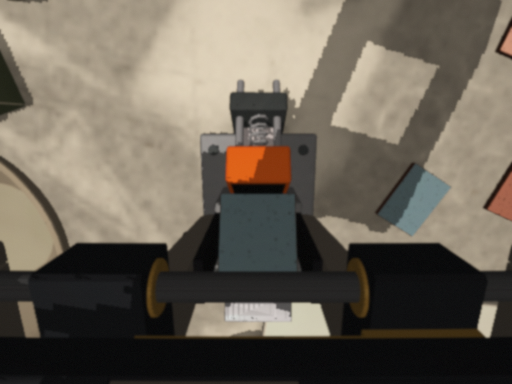

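View pics/s32c.png

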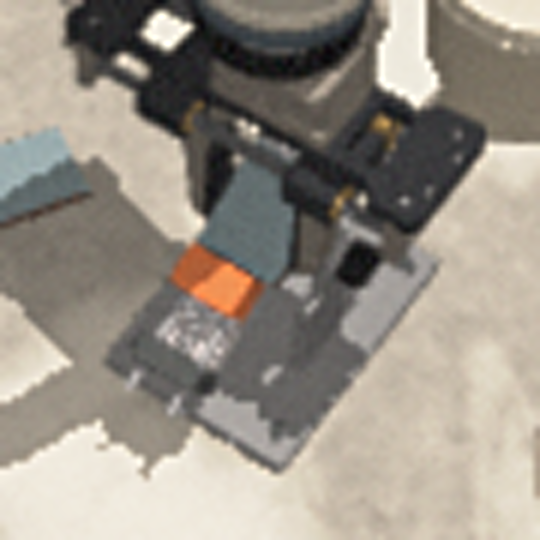

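The tool stopped while the uphill force rose, so the tile is at the stop. The jaw reads 7.7 mm, closed on the tile. I'll release a little, then open.

```bash
python3 -m creep '[{"dx":0,"dy":-0.3,"dz":-0.4,"turn":0,"jaw":0.5},{"dx":0,"dy":0,"dz":0,"turn":0,"jaw":0.54},{"dx":0,"dy":0,"dz":0,"turn":0,"jaw":0.6},{"dx":0,"dy":0,"dz":0,"turn":0,"jaw":0.65},{"dx":0,"dy":0,"dz":0,"turn":0,"jaw":0.65},{"dx":0,"dy":0,"dz":0,"turn":0,"jaw":0.65}]'
python3 look.py w33; python3 slope.py w33;python3 chk.py w33
```

```text
time_s: 23.55
eef_pos: [0.6301, -0.0534, 0.1106]
orientation: [-3.141, -0.0, 1.764]
force: [-0.6, -0.3, -0.2]
opening: 0.649
23.55 [ 0.6301 -0.0534  0.1106] [-3.1413e+00 -1.0000e-04  1.7637e+00] [-0.6 -0.3 -0.2] 0.6486725582654534
n 4831 pitch(far end up) rad 0.499 roll -0.001 z0(top below TCP) mm -13.65 y range -23.5 18.1 x -19.3 19.0 rms 0.66
jaw top x [-50.9 -31.6] y [-17.1  16.3]
tile top: x from -30.6 z=9.5+0.117x y [-20.1  21.1]
```

View pics/w33.png

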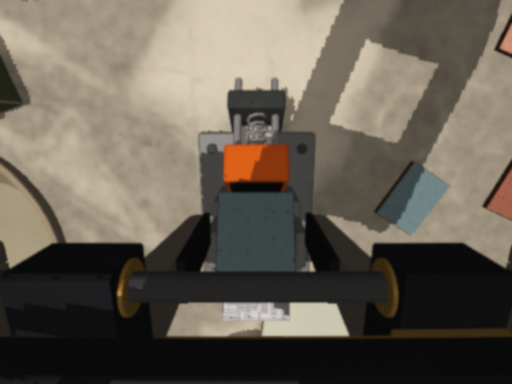

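The fingers are open, the force is zero and the tile stayed put with the jaw still at −31.6. I'll go straight up and look.

```bash
python3 -m creep '[{"dx":-1,"dy":0,"dz":-5,"turn":0,"jaw":0.65},{"dx":0,"dy":0,"dz":-12,"turn":0,"jaw":0.65},{"dx":0,"dy":0,"dz":-20,"turn":0,"jaw":0.8},{"dx":0,"dy":0,"dz":-25,"turn":0,"jaw":1},{"dx":0,"dy":0,"dz":-25,"turn":0,"jaw":1},{"dx":0,"dy":15,"dz":0,"turn":0,"jaw":1},{"dx":0,"dy":0,"dz":0,"turn":0,"jaw":1},{"dx":0,"dy":0,"dz":0,"turn":0,"jaw":1}]'
python3 look.py w34; python3 -c "
import cv2
a=cv2.imread('pics/w34.png')[60:260,160:340]
cv2.imwrite('pics/w34c.png',cv2.resize(a,None,fx=3,fy=3,interpolation=2))"
python3 - <<'E'
from plan import *
f,o=pickle.load(open("w34.pkl","rb"));P=cloud(f,o);F=(P-seat)@B*1000
H,S,V=cv2.split(cv2.cvtColor(f["frame"],cv2.COLOR_RGB2HSV))
m=(H>85)&(H<115)&(S>30)&np.isfinite(F[:,:,0])&(abs(F[:,:,2]-8)<4)&(abs(F[:,:,0])<40)&(abs(F[:,:,1])<30)
q=F[m];n=np.linalg.lstsq(np.c_[q[:,:2],np.ones(len(q))],q[:,2],rcond=None)[0];print("tile top",len(q),"z=%.2f, slopes %.3f %.3f"%(n[2],n[0],n[1]),"x",np.percentile(q[:,0],[.5,99.5]).round(1),"y",np.percentile(q[:,1],[.5,99.5]).round(1))
org=(H<15)&(S>190)&(V>100)&(abs(F[:,:,2]-29.5)<3)
q=F[org];print("jaw",np.percentile(q[:,0],[3,97]).round(1))
E
```

```text
time_s: 24.4
eef_pos: [0.6447, -0.0516, 0.1979]
orientation: [-3.141, -0.0, 1.764]
force: [-0.4, 0.9, -1.0]
opening: 1.0
24.4 [ 0.6447 -0.0516  0.1979] [-3.1411 -0.      1.7638] [-0.4  0.9 -1. ] 0.9995241016472969
tile top 3103 z=7.56, slopes -0.004 0.004 x [-30.9  27.8] y [-22.7  20.8]
jaw [-50.9 -31.4]
```

View pics/w34c.png

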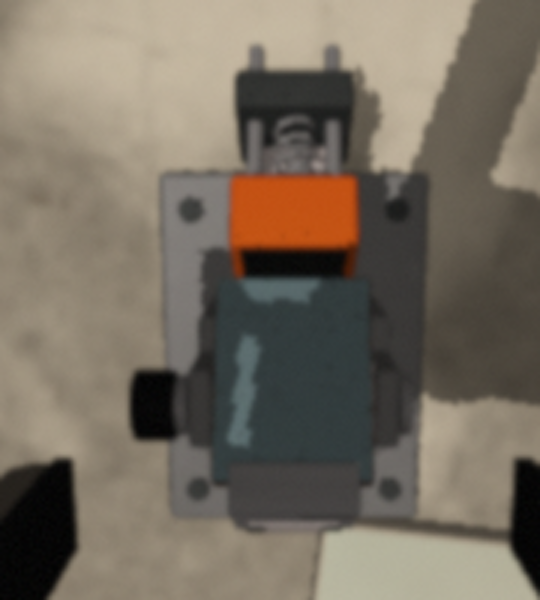

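The tile lies flat, glaze up, its far end under the hook (crop y 465) and the jaw against its near edge (crop y 278). One last check of the bystanders from above.

```bash
python3 look.py t35 top
python3 - <<'E'
from h import *
a=pickle.load(open("top0.pkl","rb"))["frame"].astype(int);f,_=pickle.load(open("t35.pkl","rb"))
b=f["frame"]
hsv=cv2.cvtColor(b,cv2.COLOR_RGB2HSV); H,S,V=cv2.split(hsv)
P=cloud(f);w=(P[:,:,2]<0.03)&(P[:,:,2]>-0.01)&(P[:,:,0]<0.66)&(P[:,:,1]>-.1)&(P[:,:,0]>.35)&(P[:,:,1]<.33)
print("red",tiles(f,((H<12)|(H>172))&(S>70)&w,.008));print("blue",tiles(f,(H>80)&(H<120)&(S>18)&w,.008))
E
```

```text
24.45 [ 0.6443 -0.0517  0.1974] [-3.1404e+00 -3.0000e-04  1.7637e+00] [-0.3 -1.  -0.6] 1.001796851624568
red [(435, 160, 61, 46, 171.0, (np.float64(196.0), np.float64(230.0))), (579, 206, 63, 46, 167.7, (np.float64(182.0), np.float64(180.0)))]
blue [(610, 101, 61, 44, 160.2, (np.float64(218.0), np.float64(171.0)))]
```

View pics/t35.png

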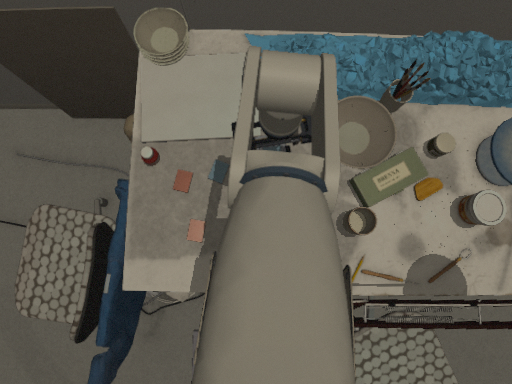

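```bash
python3 -c "
from workcell import *
print(get_obs()['time_s']);print(job_done())"
```

```text
24.5
the job is handed in; nothing more can be done
None
```

The blue tile is in the holder, glazed face up, lying flat on the bed with its far end under the hook and the jaw closed on it. I handed in at 24.5 s with the robot clear of everything; no verdict was reported.

**What I did:**
- **Which tile:** there were two blue tiles, so I took the one nearer the base, at about (0.468, 0.282).
- **Tilting it:** the tool can't tilt in this interface. I pivoted the tile in the grip against the edge of the low board on the table until it sloped 0.49 rad, against the bed's 0.504.
- **Loading it:** I pushed the jaw back about 17 mm with the tile's short edge and laid the tile flat on the bed. Then I moved it uphill under the hook until it met the stop, and only then opened the fingers.

**Last checks:**
- **Tile:** its top is parallel to the bed within 0.004 rad and 7.6 mm above it (8 expected). Its near edge is at −30.9 mm (−31 expected), and it is about 1 mm off centre sideways, which is within calibration.
- **Jaw:** it is at about 7.7 mm, where a home tile should hold it, and it didn't move when I let go.
- **Forces:** the highest reading between moves was about 19 N.
- **Bystanders:** the brown, pink and second blue tiles measured where they started, and the bottle looked unmoved. The arm hid part of the table from the top camera, so I couldn't confirm the cup was unmoved at the end.

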